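# Load, level and lock the resin-casting stage

### The job

Get the levelling stage ready for a resin pour: first throw its clamp lever into the green (free) notch. Then clear the wooden offcut off the mat into the small red crate and stand every model house that is there upright on the green mat, each base wholly on it; only when all is loaded turn the red and blue foot screws until each vial's bubble sits between its two black lines, and last throw the lever over into the red (locked) notch. Do not knock over the glue bottle or the paint jar, and let go of everything at the end.

Things in the scene. Friction and masses are not known exactly. Their poses are not given: they have to be found in the camera images.
- stage: grey slab of the levelling stage, 250 x 340 x 14 mm, fixed; origin under its middle, on the bench; x to the far edge, y to the left, z up. On it an aluminium plate (236 x 330 mm, top 44 mm over the bench) rests on a ball foot at (-90, -130) mm, red screw A at (90, -130) and blue screw B at (-90, 130); blue clamp box with the lever outside the plate at (-60, -235).
- mat_centre (a point): middle of the green cutting mat on top of the plate, at the mat's surface (about 45 mm over the bench); the mat is 160 x 160 mm, its x and y along the stage's. The place where the houses must stand. Plate and mat tilt by up to 2 degrees with the screws.
- screw_a_grip (a point): middle of the red round knurled knob of foot screw A (34 mm diameter, 30 mm high, its middle 100 mm over the bench), axis upright; it turns in place without rising. Clockwise seen from above raises the plate there and moves bubble A along the stage's +x, about 5.6 mm per rad (anticlockwise: -x). Friction 0.05 N m, stays where left; stops about 3.9 rad either side of level.
- screw_b_grip (a point): the same for the blue knob of foot screw B. Clockwise from above moves bubble B along the stage's +y by about 5.4 mm per radian (anticlockwise: -y).
- vial_a (a point): middle of the top of vial A: a yellow-green block 88 x 20 x 14 mm on the plate along the stage's x, with red ends, between the ball foot and red screw A (its top 58 mm over the bench). Two black lines 27 mm apart are drawn across it, either side of this point.
- vial_b (a point): the same for vial B, with blue ends, along the stage's y, between the ball foot and blue screw B.
- bubble_a_mid (a point): middle of the white bubble of vial A, 18 mm long, 10 mm wide, which runs along the vial's top towards the higher side; only screw A moves it.
- bubble_b_mid (a point): the same for vial B; only screw B moves it.
- clamp_lever (a joint): angle of the clamp lever, rad: 0 upright, negative leaning along the stage's -x (towards the robot), positive along +x. Three sprung detent notches: -0.6 green mark (free), 0 white mark (half clamped), +0.6 red mark (locked). It snaps into a notch when let go within about 0.2 rad of it; about 4 N at its ball takes it out of one.
- lever_knob (a point): centre of the lever's black ball, 26 mm diameter, 100 mm from the pivot, on a steel rod 10 mm thick.
- lever_pivot (a point): pivot of the clamp lever, 36 mm over the bench; axis along the stage's y.
- offcut_centre (a point): centre of the dark wooden offcut, a bar 80 (its x) x 28 (its y) x 24 mm (its z), 60 g; at the start it lies on the mat.
- scrap_crate_in (a point): centre of the inner floor (5 mm over the bench) of the small red open crate, fixed: outside 170 (its x) x 130 (its y) x 70 mm high, walls 5 mm.
- house_1_centre (a point): centre of a flat-roofed model house (white walls, brown roof) on a round plywood base: base 66 mm diameter, 10 mm thick; house 44 (its x) x 30 (its y) mm, up to 48 mm over the underside; this point is 24 mm over the underside; about 150 g. Stands on the bench left of the stage. May be absent.
- house_2_centre (a point): centre of a flat-roofed model house (pale wood walls, terracotta roof) on a round plywood base: base 66 mm diameter, 10 mm thick; house 44 (its x) x 30 (its y) mm, up to 48 mm over the underside; this point is 24 mm over the underside; about 150 g. Stands on the bench left of the stage. May be absent.
- house_3_centre (a point): centre of a flat-roofed model house (yellow walls, dark roof) on a round plywood base: base 66 mm diameter, 10 mm thick; house 44 (its x) x 30 (its y) mm, up to 48 mm over the underside; this point is 24 mm over the underside; about 150 g. Stands on the bench left of the stage. May be absent.
- house_4_centre (a point): centre of a flat-roofed model house (brown wood walls, grey roof) on a round plywood base: base 66 mm diameter, 10 mm thick; house 44 (its x) x 30 (its y) mm, up to 48 mm over the underside; this point is 24 mm over the underside; about 150 g. Stands on the bench left of the stage. May be absent.
- glue_bottle_top (a point): top of a white glue bottle with a blue label (56 mm diameter, 150 mm tall) beyond the stage; a bystander.
- paint_jar_top (a point): top of a paint jar with a red lid (56 mm diameter, 70 mm tall) left of the stage; a bystander.

How it is judged:
On the way, in this order (a step that is already met when the one before it is completed fails the run):
1. the clamp lever rests in the green (free) notch (value of joint clamp_lever below -0.48 rad), for 0.3 s.
2. the offcut is in the red crate and every house present stands on the mat, the lever still in the green notch (x of offcut_centre in the frame of scrap_crate_in between -0.085 and 0.085 m and y of offcut_centre in the frame of scrap_crate_in between -0.065 and 0.065 m and z of offcut_centre in the frame of scrap_crate_in below 0.055 m and x of house_1_centre in the frame of mat_centre between -0.065 and 0.065 m and y of house_1_centre in the frame of mat_centre between -0.065 and 0.065 m and z of house_1_centre in the frame of mat_centre between 0.016 and 0.032 m and angle between each of house_1_centre, house_2_centre, house_3_centre, house_4_centre's own z axis and vertical below 0.15 rad and x of house_2_centre in the frame of mat_centre between -0.065 and 0.065 m and y of house_2_centre in the frame of mat_centre between -0.065 and 0.065 m and z of house_2_centre in the frame of mat_centre between 0.016 and 0.032 m and x of house_3_centre in the frame of mat_centre between -0.065 and 0.065 m and y of house_3_centre in the frame of mat_centre between -0.065 and 0.065 m and z of house_3_centre in the frame of mat_centre between 0.016 and 0.032 m and x of house_4_centre in the frame of mat_centre between -0.065 and 0.065 m and y of house_4_centre in the frame of mat_centre between -0.065 and 0.065 m and z of house_4_centre in the frame of mat_centre between 0.016 and 0.032 m and value of joint clamp_lever below -0.48 rad), for 0.3 s.
3. with the clamp free and the houses on the mat, both bubbles are between their black lines (horizontal distance between bubble_a_mid and vial_a below 0.0045 m and horizontal distance between bubble_b_mid and vial_b below 0.0045 m and x of house_1_centre in the frame of mat_centre between -0.065 and 0.065 m and y of house_1_centre in the frame of mat_centre between -0.065 and 0.065 m and z of house_1_centre in the frame of mat_centre between 0.016 and 0.032 m and angle between each of house_1_centre, house_2_centre, house_3_centre, house_4_centre's own z axis and vertical below 0.15 rad and x of house_2_centre in the frame of mat_centre between -0.065 and 0.065 m and y of house_2_centre in the frame of mat_centre between -0.065 and 0.065 m and z of house_2_centre in the frame of mat_centre between 0.016 and 0.032 m and x of house_3_centre in the frame of mat_centre between -0.065 and 0.065 m and y of house_3_centre in the frame of mat_centre between -0.065 and 0.065 m and z of house_3_centre in the frame of mat_centre between 0.016 and 0.032 m and x of house_4_centre in the frame of mat_centre between -0.065 and 0.065 m and y of house_4_centre in the frame of mat_centre between -0.065 and 0.065 m and z of house_4_centre in the frame of mat_centre between 0.016 and 0.032 m and value of joint clamp_lever below -0.48 rad), for 0.5 s.
4. the clamp lever rests in the red (locked) notch (value of joint clamp_lever above 0.48 rad), for 0.3 s.
At the end, for the whole second after the job is handed in: the offcut lies in the red crate; every house present stands upright (within 0.15 rad) and still on the green mat (centre within 65 mm of the mat's middle along both of its sides); each bubble's middle is within 4.5 mm of its vial's middle; the clamp lever is in the red notch (above +0.48 rad) (x of offcut_centre in the frame of scrap_crate_in between -0.085 and 0.085 m and y of offcut_centre in the frame of scrap_crate_in between -0.065 and 0.065 m and z of offcut_centre in the frame of scrap_crate_in below 0.055 m and x of house_1_centre in the frame of mat_centre between -0.065 and 0.065 m and y of house_1_centre in the frame of mat_centre between -0.065 and 0.065 m and z of house_1_centre in the frame of mat_centre between 0.016 and 0.032 m and angle between each of house_1_centre, house_2_centre, house_3_centre, house_4_centre's own z axis and vertical below 0.15 rad and x of house_2_centre in the frame of mat_centre between -0.065 and 0.065 m and y of house_2_centre in the frame of mat_centre between -0.065 and 0.065 m and z of house_2_centre in the frame of mat_centre between 0.016 and 0.032 m and x of house_3_centre in the frame of mat_centre between -0.065 and 0.065 m and y of house_3_centre in the frame of mat_centre between -0.065 and 0.065 m and z of house_3_centre in the frame of mat_centre between 0.016 and 0.032 m and x of house_4_centre in the frame of mat_centre between -0.065 and 0.065 m and y of house_4_centre in the frame of mat_centre between -0.065 and 0.065 m and z of house_4_centre in the frame of mat_centre between 0.016 and 0.032 m and horizontal distance between bubble_a_mid and vial_a below 0.0045 m and horizontal distance between bubble_b_mid and vial_b below 0.0045 m and value of joint clamp_lever above 0.48 rad and linear speed of each of house_1, house_2, house_3, house_4 below 0.02 m/s); the robot touches nothing.
It fails at once if the glue bottle or the paint jar is knocked over (angle between any of glue_bottle_top, paint_jar_top's own z axis and vertical above 0.6 rad).
Of house_1, house_2, house_3, house_4 only 2 to 4 are there at a start; the rules pass over those that are not, and their reading is None.
At some moment in a run one of house_1, house_2, house_3, house_4, offcut may be knocked a few centimetres aside while the robot is not near it.
Once in a run the grip may slacken for a moment while it holds something.
It also fails if it takes over 210 s, if anything falls off the work surface, if the arm or the gripper's body presses on something with over 40 N, if the wrist force passes 120 N, or if a joint passes its speed limit or range.

### The arm

A 7-joint arm with a two-finger parallel gripper is mounted at the origin on the work surface. World frame = base frame: x ahead of the robot, y to its left, z up, the work surface at z = 0. Lengths are in m, angles in rad, forces in N, time in s.
With the tool pointing down it reaches from about 0.35 to 0.9 m from the base axis. Payload 8.1 kg.
Tool frame: the origin (TCP) lies at the centre of the arm's flange, where the gripper is bolted on; the fingertips stand 178 mm ahead of it and the grasp point (between the pads) lies 159 mm ahead of it; x points along the fingers, z is the direction in which the jaws open and shut, and the axes are right-handed (so a half turn about x gives the same grasp; the last joint's range is limited). The gripper opens to 92 mm and grips with 3 to 60 N. Pads are 19 mm wide; open, the fingers measure 130 mm over their backs; the gripper's body (75 mm by 190 mm) begins 47 mm behind the grasp point.
Start: joints at [-1.252, 0.434, 0.025, 1.573, -0.012, 1.134, -0.075], TCP at [0.256, 0.57, 0.405] pointing down, gripper open.
Joint ranges: [-2.62, 2.62], [-0.44, 2.09], [-1.27, 1.32], [0.08, 2.57], [-1.32, 4.46], [0.12, 2], [-2.74, 2.74]. Speed limits (rad/s): [2.22, 2.22, 3.01, 3.01, 3.14, 3.14, 3.14].

### API

Orientations are given as a rotation vector (axis times angle).
In Python, from cell import arm, get_image, search_frame, pinpoint gives the robot as it stands.
- The arm moves only by the tool arm_command, never from a script. Its argument "motion" is a list of rows, each a list of 7 numbers: the finger opening in mm, from 0 to 91.8, then the shift along the tool's x, y, z in mm, then the turn, a rotation vector about the tool's x, y, z in degrees. In form: [[fingers, x, y, z, ax, ay, az], ...]. A call has 1 to 5 rows; each row shifts and turns the commanded pose from where the row before left it, along the tool's axes as they then stand; what a row does not reach is not made up. A row lasts 1/8 s, in which the tool goes at most 62.5 mm and 10.7 degrees, less where a joint would pass 70% of its speed; a pose out of reach is approached as far as the arm can. A call with a gripper value outside its range is refused whole. The fingers move at their own pace and stop on an object; "newtons" is the grip in N (left out, the last holds). Time passes only in rows, so rows that do not move let the fingers close. It gives the time, the measured TCP pose, the force and the opening at its end, in the units of the state.
- arm.observe(): the state, without advancing time (a new reading comes with each control period).
- get_image(name): name is "scene" or "top" or "wrist"; returns a dict with "frame" (480x640x3 uint8, red, green, blue), "range_z" (480x640 float32, m along the optical axis (not along the pixel's ray), 0 where there is no reading), "K" (3x3 intrinsics, pixels), "distortion" ([k1, k2, p1, p2, k3] as OpenCV has them; the pictures are not rectified), "origin" and "rotation" of the camera in the world; the wrist camera has in their place "tool_from_camera" (4x4, takes a point from camera to tool coordinates, whose origin is the TCP and whose axes are the tool frame's). Camera axes: x right, y down, z forward; pixel columns grow to the right and rows downward; lengths in m; the calibration is good to about 2 mm. A picture is of the moment at which its call begins: read the wrist's pose just before it.
- arm.sign_off(): hands the job in, once; it reports no verdict.
Trained networks look in the newest picture that a camera, given by its name, has taken for a name from the list of things; names that differ only in an ending like _2 or _b are one class to them, and where a whole thing is asked for, a point or a joint stands for the part that bears it (a point fixed in the world has none). Each returns a list of dicts, best first, with "p" (0 to 1); they miss things now and then, are a little off and sometimes report something else, mostly with a low value. They report only what shows in the picture. A call takes as long as a camera call.
- search_frame(camera, target): "point" ([x, y, z] in m, in world coordinates, good to about 4 mm: the middle of the surface that is visible of it).
- pinpoint(camera, target): "point" ([x, y, z] in m, in world coordinates, good to about 4 mm: a listed point, or the origin of a listed thing).
The state is a dict: "clock": time; "joints": joint angles; "dq": joint speeds; "joint_efforts": joint torques, N m; "position": TCP position; "ee_rot": TCP orientation; "force": force on the tool from outside, world axes, zero at the start; "ft_torque": the same for the moment, N m; "width": opening from 0.0 (shut) to 1.0 (fully open).
Only numpy, scipy, OpenCV 4.12 (cv2) and the standard library are available. Lean on these libraries where they do the work, as an engineer would, in place of code of your own. Each camera call takes 0.05 s, during which the arm holds its last target. There are 200 camera calls.

## Working session

There is one attempt and no reset: what is moved stays moved. The work goes in short steps, Python scripts to look and compute and a tool call to move; the robot and the scene stay as the last step left them, time stands still between calls to the robot, and variables do not carry over. Pictures are saved under pics/ and viewed, about 12 in all and at most 16, crops included, and the job is handed in when it is done.

Besides the shell and the picture viewer there is one more tool, called by a JSON object that holds its "fn" and its "kwargs". arm_command: Moves the arm, as the interface text tells. Its arguments: {"type":"object","properties":{"motion":{"type":"array"},"newtons":{"type":"number"}},"required":["motion"]}

```bash
ls; mkdir -p pics
cat > h.py <<'E'
import numpy as np, cv2, sys
from cell import arm, get_image, search_frame, pinpoint
from scipy.spatial.transform import Rotation as R
np.set_printoptions(precision=4,suppress=True)
def save(n,f): cv2.imwrite(f'pics/{n}.png',cv2.cvtColor(f,cv2.COLOR_RGB2BGR))
def st():
    s=arm.observe(); return s,np.array(s['position']),R.from_rotvec(s['ee_rot']).as_matrix()
def cam(n):
    s,p,Rt=st(); im=get_image(n)
    if n=='wrist':
        T=np.array(im['tool_from_camera']); im['rotation']=Rt@T[:3,:3]; im['origin']=p+Rt@T[:3,3]
    im['rotation']=np.array(im['rotation']); im['origin']=np.array(im['origin']); return im
def cloud(im):
    h,w=im['range_z'].shape; u,v=np.meshgrid(np.arange(w),np.arange(h))
    n=cv2.undistortPoints(np.stack([u,v],-1).reshape(-1,1,2).astype(np.float32),np.array(im['K']),np.array(im['distortion'])).reshape(h,w,2)
    z=im['range_z']; P=np.dstack([n[...,0]*z,n[...,1]*z,z])
    return P@im['rotation'].T+im['origin']
def proj(im,X):
    X=np.atleast_2d(X); c=(X-im['origin'])@im['rotation']
    return cv2.projectPoints(c,np.zeros(3),np.zeros(3),np.array(im['K']),np.array(im['distortion']))[0].reshape(-1,2)
def move_to(X,yawz=None):
    "tool-frame shift (mm) to bring the grasp point to X with present orientation"
    s,p,Rt=st(); g=p+Rt@[.159,0,0]; return Rt.T@(np.array(X)-g)*1000
E
python3 - <<'E'
from h import *
s,p,Rt=st(); print(s); print(Rt)
for n in ['scene','top']:
    im=cam(n); save(n+'0',im['frame']); print(n,im['origin'],im['rotation'][:,2])
    for t in ['stage','mat_centre','screw_a_grip','screw_b_grip','vial_a','vial_b','bubble_a_mid','lever_knob','lever_pivot','clamp_lever','offcut_centre','scrap_crate_in','house_1_centre','glue_bottle_top','paint_jar_top']:
        try: print(t,[(np.array(d['point']).round(3).tolist(),round(d['p'],2)) for d in pinpoint(n,t)[:5]])
        except Exception as e: print(t,e)
E
```

```text
pics
{'clock': 0.0, 'joints': array([-1.2516,  0.4352,  0.025 ,  1.5741, -0.0116,  1.134 , -0.0751]), 'dq': array([ 0.0004,  0.0004, -0.0004, -0.002 ,  0.0003, -0.0011, -0.0008]), 'joint_efforts': array([  0.0008, -66.7854,   0.9852, -31.4452,  -0.0606,   0.0428,
         0.0001]), 'position': array([0.2558, 0.57  , 0.404 ]), 'ee_rot': array([-0.894 ,  1.381 ,  0.8924]), 'force': array([-0.3385,  0.1433, -0.0888]), 'ft_torque': array([-0.0076, -0.0137, -0.0116]), 'width': 1.00108203516033}
[[-0.0005 -0.9123  0.4095]
 [-0.0015  0.4095  0.9123]
 [-1.     -0.0001 -0.0016]]Traceback (most recent call last):
  File "<stdin>", line 4, in <module>
IndexError: too many indices for array: array is 1-dimensional, but 2 were indexed
```

```bash
python3 - <<'E'
from cell import get_image
im=get_image('scene'); print(im['rotation'],im['origin'],im['K'])
E
sed -i "s/im\['rotation'\]=np.array(im\['rotation'\]); /im['rotation']=np.array(im['rotation']); im['rotation']=im['rotation'] if im['rotation'].shape==(3,3) else R.from_rotvec(im['rotation']).as_matrix(); /" h.py
cat > a.py <<'E'
from h import *
for n in ['scene','top']:
    im=cam(n); save(n+'0',im['frame']); print(n,im['origin'],im['rotation'][:,2])
    for t in ['stage','mat_centre','screw_a_grip','vial_a','bubble_a_mid','lever_knob','lever_pivot','clamp_lever','offcut_centre','scrap_crate_in','house_1_centre','glue_bottle_top','paint_jar_top']:
        try: print(t,[(np.array(d['point']).round(3).tolist(),round(d['p'],2)) for d in pinpoint(n,t)[:5]])
        except Exception as e: print(t,e)
E
python3 a.py
```

```text
[-1.96780003 -1.32374238  0.60141813] [ 1.32584838 -0.2983793   0.79155102] [[450.80411929   0.         318.56005286]
 [  0.         450.80411929 240.08314524]
 [  0.           0.           1.        ]]
scene [ 1.3258 -0.2984  0.7916] [-0.696   0.2798 -0.6613]
stage [([0.583, 0.014, -0.0], 0.95)]
mat_centre [([0.513, -0.221, 0.135], 0.7), ([0.583, 0.013, 0.042], 0.56)]
screw_a_grip [([0.666, -0.122, 0.102], 0.73), ([0.581, 0.015, -0.002], 0.73), ([0.514, -0.224, 0.037], 0.47), ([0.489, 0.019, 0.054], 0.4), ([0.568, 0.367, 0.026], 0.23)]
vial_a [([0.486, 0.02, 0.054], 0.83), ([0.577, -0.118, 0.059], 0.72)]
bubble_a_mid [([0.542, -0.407, 0.002], 0.61), ([0.585, -0.117, 0.06], 0.57), ([0.426, 0.272, 0.024], 0.49)]
lever_knob [([0.516, -0.219, 0.138], 0.67)]
lever_pivot [([0.511, -0.221, 0.035], 0.93)]
clamp_lever it knows: bubble_a_mid, bubble_b_mid, glue_bottle_top, house_1_centre, house_2_centre, house_3_centre, house_4_centre, lever_knob, lever_pivot, mat_centre, offcut_centre, paint_jar_top, scrap_crate_in
offcut_centre [([0.559, -0.009, 0.059], 0.95)]
scrap_crate_in [([0.54, -0.406
[... 445 characters left out ...]
 0.099], 0.5)]
vial_a [([0.576, -0.118, 0.062], 0.73), ([0.502, 0.147, 0.102], 0.65), ([0.485, 0.015, 0.052], 0.58)]
bubble_a_mid [([0.414, 0.372, 0.022], 0.46)]
lever_knob [([0.483, -0.001, 0.058], 0.66), ([0.421, 0.27, 0.026], 0.54)]
lever_pivot [([0.514, -0.222, 0.035], 0.74)]
clamp_lever it knows: bubble_a_mid, bubble_b_mid, glue_bottle_top, house_1_centre, house_2_centre, house_3_centre, house_4_centre, lever_knob, lever_pivot, mat_centre, offcut_centre, paint_jar_top, scrap_crate_in
offcut_centre [([0.564, -0.012, 0.055], 0.91)]
scrap_crate_in [([0.538, -0.409, 0.003], 0.65)]
house_1_centre []
glue_bottle_top [([0.773, 0.065, 0.149], 0.71)]
paint_jar_top [([0.692, 0.342, 0.068], 0.81)]
```

View pics/scene0.png

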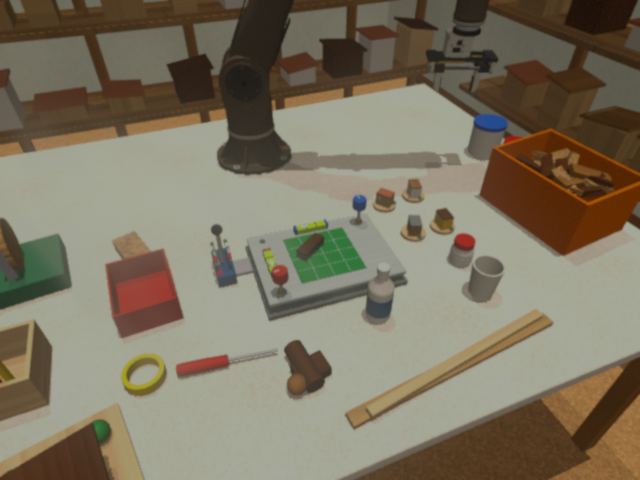

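View pics/top0.png

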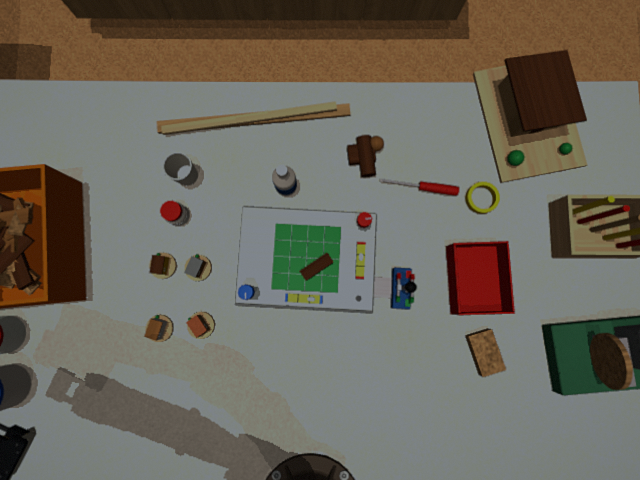

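The scene shows four houses left of the stage: top-image pixels (163,264), (197,265), (159,327) and (201,324). The offcut is on the mat at (317,265), the lever is about upright at (410,288), the crate is at (480,277), the jar at (172,212) and the bottle at (284,180). Next I measure them from the depth clouds.

```bash
cat > m.py <<'E'
from h import *
im=cam('top'); P=cloud(im); hsv=cv2.cvtColor(im['frame'],cv2.COLOR_RGB2HSV).astype(int)
H,S,V=hsv[...,0],hsv[...,1],hsv[...,2]
def rect(m,name):
    m=m&(im['range_z']>0); n,l,s,c=cv2.connectedComponentsWithStats(m.astype(np.uint8)); k=1+np.argmax(s[1:,4]); q=P[l==k]
    r=cv2.minAreaRect((q[:,:2]*1000).astype(np.float32)); print(name,len(q),'c',np.array(r[0])/1000,'size',np.array(r[1]),'ang',r[2],'z',np.median(q[:,2])); return r
win=lambda u0,u1,v0,v1:np.pad(np.ones((v1-v0,u1-u0),bool),((v0,480-v1),(u0,640-u1)))
rect((H>40)&(H<85)&(S>100)&win(265,350,215,300),'mat')
w=win(230,385,200,316); rect(w&(P[...,2]>.032)&(P[...,2]<.055),'plate')
w=win(440,520,235,320); rect(w&((H<8)|(H>172))&(S>120)&(P[...,2]>.055),'crate rim')
w=win(298,336,248,285); rect(w&(P[...,2]>.056)&(P[...,2]<.08),'offcut')
for i,(u,v) in enumerate([(160,264),(197,265),(157,327),(201,324)]):
    w=win(u-25,u+25,v-25,v+25)
    rect(w&(P[...,2]>.035),f'roof{i}'); rect(w&(P[...,2]>.005)&(H>5)&(H<30)&(S>60),f'base{i}')
for n,(u,v,lo,hi) in dict(knobA=(364,220,.095,.13),knobB=(247,292,.095,.13),jar=(172,212,.055,.09),bottle=(284,180,.05,.2)).items():
    rect(win(u-20,u+20,v-20,v+20)&(P[...,2]>lo)&(P[...,2]<hi),n)
s=im['frame'][205:315,230:420]; save('stage1',cv2.resize(s,None,fx=4,fy=4,interpolation=cv2.INTER_CUBIC))
im2=cam('scene'); s=im2['frame'][185:305,200:410];save('stage2',cv2.resize(s,None,fx=3.8,fy=3.8,interpolation=cv2.INTER_CUBIC))
E
python3 m.py
```

```text
mat 3616 c [0.586  0.0124] size [158.7997 158.7576] ang 86.98760223388672 z 0.04407834363847951
plate 11749 c [0.5851 0.013 ] size [330.199  236.0521] ang 86.96212768554688 z 0.04339436299150612
crate rim 814 c [ 0.5378 -0.4034] size [169.126  130.2588] ang 1.9855260848999023 z 0.0680731540587799
offcut 406 c [ 0.5622 -0.0112] size [27.9673 79.1609] ang 34.23046112060547 z 0.06832469188050394
roof0 263 c [0.5676 0.3697] size [31.2984 43.7904] ang 83.93712615966797 z 0.04827877855683238
base0 536 c [0.5669 0.3688] size [60.1814 62.8676] ang 40.62664031982422 z 0.032827404104730507
roof1 255 c [0.5621 0.2832] size [30.8914 44.2599] ang 68.76502990722656 z 0.048207971397521865
base1 260 c [0.5581 0.2739] size [45.0947 62.5547] ang 61.87541198730469 z 0.0109254056670538
roof2 303 c [0.4152 0.372 ] size [34.0575 44.8756] ang 73.85722351074219 z 0.04839664394121135
base2 510 c [0.416  0.3688] size [63.8565 59.4864] ang 25.050424575805664 z 0.04513047264127712
roof3 270 c [0.4224 0.2708] size [44.1858 31.6919] ang 36.26454544067383 z 0.04808029741677833
base3 565 c [0.4221 0.2703] size [63.0765 63.4312] ang 61.38732147216797 z 0.02825819181100342
knobA 190 c [ 0.6673 -0.1213] size [33.5871 32.5975] ang 84.70571899414062 z 0.11480969173031474
knobB 194 c [0.5013 0.1464] size [31.2436 32.3736] ang 0.9771355390548706 z 0.1150881390244678
jar 364 c [0.694 0.337] size [48.3308 48.7005] ang 12.227828025817871 z 0.07024020504674788
bottle 520 c [0.7692 0.0654] size [50.7936 55.5247] ang 15.256019592285156 z 0.1036499142654107
```

```bash
cat > plan.py <<'E'
# usage: plan.py 'x,y,z,phi_deg,fingers[,stepmm]' ...   (grasp point, m; phi = heading of tool z) -> rows
from h import *
def pose(x,y,z,phi):
    c,s=np.cos(np.radians(phi)),np.sin(np.radians(phi))
    return np.array([x,y,z+.159]),np.array([[0,-s,c],[0,c,s],[-1,0,0]],float)
s,p,Rt=st(); rows=[]; print('at grasp',p+Rt@[.159,0,0],'phi',np.degrees(np.arctan2(Rt[1,2],Rt[0,2])).round(1),'t',round(s['clock'],2),'j7',s['joints'][6].round(2),'F',s['force'],'w',s['width'])
for a in sys.argv[1:]:
    v=[float(q) for q in a.split(',')]; step=v[5] if len(v)>5 else 50
    tp,tR=pose(*v[:4]); rv=R.from_matrix(Rt.T@tR).as_rotvec()
    if abs(np.linalg.norm(rv)-np.pi)<.3: print('WARN half turn')
    n=max(1,int(np.ceil(max(np.linalg.norm(tp-p)*1000/step,np.degrees(np.linalg.norm(rv))/10))))
    p0,R0=p.copy(),Rt.copy()
    for k in range(1,n+1):
        pk=p0+(tp-p0)*k/n; Rk=R0@R.from_rotvec(rv*k/n).as_matrix()
        d=np.round(Rt.T@(pk-p)*1000,0 if k<n else 1); w=np.round(np.degrees(R.from_matrix(Rt.T@Rk).as_rotvec()),0 if k<n else 1)
        rows.append([int(v[4])]+[float(q) if q%1 else int(q) for q in list(d)+list(w)])
        p=p+Rt@d/1000; Rt=Rt@R.from_rotvec(np.radians(w)).as_matrix()
    rows.append(None)
import json
out=[];
for r in rows:
    if r is None: out.append('--'); continue
    out.append(json.dumps(r))
print('\n'.join(out))
E
python3 plan.py 0.514,-0.220,0.245,-3,50 0.514,-0.220,0.149,-3,50 0.440,-0.216,0.131,-3,50,15 0.455,-0.217,0.131,-3,50 0.455,-0.217,0.25,-3,70
```

```text
at grasp [0.2559 0.5702 0.2457] phi 65.8 t 1.5 j7 -0.08 F [ 0.2386  0.0502 -0.0249] w 0.9971537538718914
[50, 0, -33, -36, 4, 0, 0]
[50, 0, -35, -34, 4, 0, 0]
[50, 0, -38, -31, 4, 0, 0]
[50, 0, -40, -29, 4, 0, 0]
[50, 0, -41, -26, 4, 0, 0]
[50, 0, -43, -22, 4, 0, 0]
[50, 0, -45, -20, 4, 0, 0]
[50, 0, -46, -16, 4, 0, 0]
[50, 0, -47, -14, 4, 0, 0]
[50, 0, -48, -10, 4, 0, 0]
[50, 0, -49, -6, 5, 0, 0]
[50, 1, -48, -3, 4, 0, 0]
[50, 0, -49, 2, 4, 0, 0]
[50, 0, -49, 4, 4, 0, 0]
[50, 0, -48, 8, 4, 0, 0]
[50, 0, -48, 11, 4, 0, 0]
[50, -0.3, -46.6, 14.6, 3.8, 0, 0]
--
[50, 48, 0, 0, 0, 0, 0]
[50, 48, 0, 0, 0, 0, 0]
--
[50, 3, 0, -12, 0, 0, 0]
[50, 3, 0, -13, 0, 0, 0]
[50, 3, 0, -12, 0, 0, 0]
[50, 3, 0, -12, 0, 0, 0]
[50, 3, 0, -13, 0, 0, 0]
[50, 3, 0.2, -12.1, 0, 0, 0]
--
[50, 0, -0.2, 15, 0, 0, 0]
--
[70, -40, 0, 0, 0, 0, 0]
[70, -39, 0, 0, 0, 0, 0]
[70, -40, 0, 0, 0, 0, 0]
--
```

View pics/stage1.png

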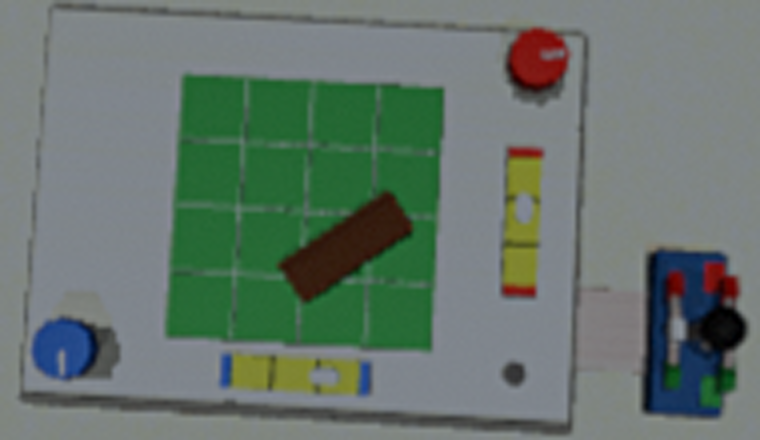

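The enlarged view shows the lever upright with the green marks towards the robot. Bubble A sits about 8 mm towards +x, at (524,208). Bubble B sits about 16 mm towards -y, at (325,377). I go to the lever first.

{"fn": "arm_command", "kwargs": {"motion": [[50,0,-33,-36,4,0,0],[50,0,-35,-34,4,0,0],[50,0,-38,-31,4,0,0],[50,0,-40,-29,4,0,0],[50,0,-41,-26,4,0,0]], "newtons": 15}}

```text
clock: 2.12
position: [0.3318, 0.3359, 0.405]
ee_rot: [-0.623, 1.479, 0.623]
force: [-0.6, -0.2, -0.1]
width: 0.555
```

{"fn": "arm_command", "kwargs": {"motion": [[50,0,-43,-22,4,0,0],[50,0,-45,-20,4,0,0],[50,0,-46,-16,4,0,0],[50,0,-47,-14,4,0,0],[50,0,-48,-10,4,0,0]]}}

```text
clock: 2.75
position: [0.4076, 0.1038, 0.4051]
ee_rot: [-0.351, 1.541, 0.352]
force: [0.6, 0.1, -0.1]
width: 0.544
```

{"fn": "arm_command", "kwargs": {"motion": [[50,0,-49,-6,5,0,0],[50,0,-48,-3,4,0,0],[50,0,-49,2,4,0,0],[50,0,-49,4,4,0,0],[50,0,-48,8,4,0,0]]}}

```text
clock: 3.38
position: [0.4841, -0.1282, 0.405]
ee_rot: [-0.065, 1.569, 0.065]
force: [0.8, 1.0, -0.2]
width: 0.547
```

{"fn": "arm_command", "kwargs": {"motion": [[50,0,-48,11,4,0,0],[50,0,-47,15,4,0,0],[50,0,0,0,0,0,0],[50,0,0,0,0,0,0]]}}

```text
clock: 3.88
position: [0.5143, -0.2201, 0.4045]
ee_rot: [0.044, 1.571, -0.043]
force: [-0.1, 0.6, 0.1]
width: 0.546
```

```bash
python3 plan.py 0.514,-0.220,0.149,-3,50 0.440,-0.216,0.131,-3,50,15 0.455,-0.217,0.131,-3,50 0.455,-0.217,0.25,-3,70
python3 - <<'E'
from h import *
im=cam('wrist'); save('w1',im['frame']); print([(np.array(d['point']),d['p']) for d in pinpoint('wrist','lever_knob')[:2]])
E
```

```text
at grasp [ 0.5142 -0.22    0.2455] phi -3.2 t 3.88 j7 0.52 F [-0.0688  0.6234  0.0919] w 0.5459126971468101
[50, 48, 0, 0, 0, 0, 0]
[50, 48.5, 0.1, -0.3, -0.2, 0, 0]
--
[50, 3, 0, -12, 0, 0, 0]
[50, 3, 0, -13, 0, 0, 0]
[50, 3, 0, -12, 0, 0, 0]
[50, 3, 0, -12, 0, 0, 0]
[50, 3, 0, -13, 0, 0, 0]
[50, 3, 0.1, -12.1, 0, 0, 0]
--
[50, 0, -0.2, 15.1, 0, 0, 0]
--
[70, -40, 0, 0, 0, 0, 0]
[70, -39, 0, 0, 0, 0, 0]
[70, -40, 0, -0.1, 0, 0, 0]
--
[(array([ 0.5139, -0.2194,  0.1371]), 0.89), (array([ 0.6678, -0.1249,  0.0993]), 0.65)]
```

{"fn": "arm_command", "kwargs": {"motion": [[50,48,0,0,0,0,0],[50,48,0,0,0,0,0],[50,0,0,0,0,0,0],[50,2,0,-12,0,0,0],[50,2,0,-13,0,0,0]]}}

```text
clock: 4.6
position: [0.4907, -0.2194, 0.3074]
ee_rot: [0.042, 1.563, -0.044]
force: [6.2, -0.5, 3.2]
width: 0.543
```

{"fn": "arm_command", "kwargs": {"motion": [[50,3,0,-12,0,0,0],[50,3,0,-12,0,0,0],[50,4,0,-13,0,0,0],[50,4,0,-12,0,0,0],[50,0,0,0,0,0,0]]}}

```text
clock: 5.22
position: [0.4396, -0.2162, 0.2904]
ee_rot: [0.044, 1.571, -0.043]
force: [0.3, 0.6, 0.5]
width: 0.543
```

{"fn": "arm_command", "kwargs": {"motion": [[50,0,0,15,0,0,0],[50,-40,0,0,0,0,0],[70,-40,0,0,0,0,0],[70,-40,0,0,0,0,0],[70,0,0,0,0,0,0]]}}

```text
clock: 5.85
position: [0.4571, -0.2177, 0.4135]
ee_rot: [0.042, 1.565, -0.044]
force: [0.4, -0.9, 0.1]
width: 0.756
```

```bash
cat > lever.py <<'E'
from h import *
for n in ['scene','wrist','top']:
    im=cam(n)
    for d in pinpoint(n,'lever_knob')[:3]:
        x=np.array(d['point']); c,s=np.cos(np.radians(-3)),np.sin(np.radians(-3)); v=x-[.513,-.2195,.036]; f=v[0]*c+v[1]*s
        print(n,x,d['p'].__round__(2),'angle',np.arctan2(f,v[2]).round(3),'len',np.hypot(f,v[2]).round(3))
E
python3 lever.py
```

```text
scene [ 0.4603 -0.2171  0.1229] 0.7 angle -0.546 len 0.102
wrist [ 0.4581 -0.2167  0.1175] 0.9 angle -0.593 len 0.098
top [ 0.4542 -0.2118  0.1211] 0.59 angle -0.607 len 0.104
```

```bash
python3 plan.py 0.562,-0.011,0.20,34.2,65 0.562,-0.011,0.068,34.2,65
```

```text
at grasp [ 0.4551 -0.2169  0.2507] phi -3.2 t 6.15 j7 0.51 F [ 0.9866 -0.3941 -0.1737] w 0.7669633592936624
[65, 10, 42, 19, -7, 0, 0]
[65, 10, 40, 24, -8, 0, 0]
[65, 10, 36, 29, -7, 0, 0]
[65, 10, 32, 34, -8, 0, 0]
[65, 10.5, 27.1, 37.5, -7.4, -0.1, -0.1]
--
[65, 44, 0, 0, 0, 0, 0]
[65, 44, 0, 0, 0, 0, 0]
[65, 44, 0, -0.1, 0, 0, 0]
--
```

{"fn": "arm_command", "kwargs": {"motion": [[65,10,42,19,-7,0,0],[65,10,40,24,-8,0,0],[65,10,36,29,-7,0,0],[65,10,32,34,-8,0,0],[65,10,27,37,-7,0,0]]}}

```text
clock: 6.78
position: [0.5623, -0.0101, 0.3596]
ee_rot: [-0.466, 1.521, 0.466]
force: [0.3, -1.0, -0.3]
width: 0.707
```

{"fn": "arm_command", "kwargs": {"motion": [[65,0,0,0,0,0,0],[65,0,0,0,0,0,0]]}}

```text
clock: 7.02
position: [0.5615, -0.0122, 0.3601]
ee_rot: [-0.462, 1.523, 0.461]
force: [-0.4, -0.5, 0.7]
width: 0.709
```

```bash
cat > off.py <<'E'
from h import *
im=cam('wrist'); P=cloud(im); hsv=cv2.cvtColor(im['frame'],cv2.COLOR_RGB2HSV).astype(int)
print([(np.array(d['point']),round(d['p'],2)) for d in pinpoint('wrist','offcut_centre')[:2]])
m=(P[...,2]>.056)&(P[...,2]<.08)&(abs(P[...,0]-.562)<.09)&(abs(P[...,1]+.011)<.07)
n,l,s,c=cv2.connectedComponentsWithStats(m.astype(np.uint8)); k=1+np.argmax(s[1:,4]); q=P[l==k]
print(cv2.minAreaRect((q[:,:2]*1000).astype(np.float32)),np.median(q[:,2]))
E
python3 off.py; python3 plan.py 0.562,-0.011,0.068,34.2,65
```

```text
[(array([ 0.5619, -0.0112,  0.0548]), 0.84)]
((561.40771484375, -13.318065643310547), (27.92014503479004, 80.27117919921875), 33.86182403564453) 0.06728114692275228
at grasp [ 0.5613 -0.0131  0.2017] phi 33.7 t 7.12 j7 0.72 F [ 0.3251 -0.3173 -0.1468] w 0.7074650514771988
[65, 45, 0, 1, 0, 0, 0]
[65, 44, 1, 0, 0, 0, 0]
[65, 44.7, 0.4, 0.7, -0.5, 0, 0]
--
```

{"fn": "arm_command", "kwargs": {"motion": [[65,45,0,0,0,0,0],[65,45,0,0,0,0,0],[65,44,0,0,0,0,0],[65,0,0,0,0,0,0],[20,0,0,0,0,0,0]], "newtons": 25}}

```text
clock: 7.75
position: [0.5617, -0.0125, 0.2271]
ee_rot: [-0.461, 1.521, 0.461]
force: [0.3, -0.1, -0.6]
width: 0.641
```

{"fn": "arm_command", "kwargs": {"motion": [[20,0,0,0,0,0,0],[20,0,0,0,0,0,0],[20,0,0,0,0,0,0],[20,-40,0,0,0,0,0],[20,-50,0,0,0,0,0]]}}

```text
clock: 8.38
position: [0.5613, -0.0114, 0.317]
ee_rot: [-0.462, 1.523, 0.463]
force: [-0.1, 0.5, 0.1]
width: 0.303
```

{"fn": "arm_command", "kwargs": {"motion": [[20,-40,0,0,0,0,0],[20,0,0,0,0,0,0]]}}

```text
clock: 8.62
position: [0.5627, -0.0117, 0.36]
ee_rot: [-0.463, 1.515, 0.461]
force: [0.2, -0.1, -0.1]
width: 0.303
```

```bash
python3 plan.py 0.538,-0.403,0.19,2,20 0.538,-0.403,0.045,2,20 0.538,-0.403,0.2,2,50
```

```text
at grasp [ 0.5636 -0.0116  0.201 ] phi 33.8 t 8.62 j7 0.73 F [ 0.2112 -0.081  -0.1336] w 0.3027232834017731
[20, 1, -39, -30, 4, 0, 0]
[20, 2, -41, -27, 4, 0, 0]
[20, 1, -42, -24, 4, 0, 0]
[20, 1, -45, -21, 4, 0, 0]
[20, 2, -45, -18, 4, 0, 0]
[20, 1, -47, -15, 4, 0, 0]
[20, 1, -48, -11, 4, 0, 0]
[20, 1.5, -48, -8, 3.8, 0.3, 0]
--
[20, 48, 0, 0, 0, 0, 0]
[20, 49, 0, 0, 0, 0, 0]
[20, 48, -0.1, -0.1, 0, 0, 0]
--
[50, -39, 0, 0, 0, 0, 0]
[50, -39, 0, 0, 0, 0, 0]
[50, -38, 0, 0, 0, 0, 0]
[50, -39, 0.1, 0.1, 0, 0, 0]
--
```

{"fn": "arm_command", "kwargs": {"motion": [[20,1,-39,-30,4,0,0],[20,2,-41,-27,4,0,0],[20,1,-42,-24,4,0,0],[20,1,-45,-21,4,0,0],[20,2,-45,-18,4,0,0]]}}

```text
clock: 9.25
position: [0.5456, -0.2571, 0.3487]
ee_rot: [-0.187, 1.564, 0.188]
force: [0.7, 0.1, -1.3]
width: 0.301
```

{"fn": "arm_command", "kwargs": {"motion": [[20,1,-47,-15,4,0,0],[20,1,-48,-11,4,0,0],[20,2,-48,-8,4,0,0],[20,0,0,0,0,0,0],[20,48,0,0,0,0,0]]}}

```text
clock: 9.88
position: [0.5377, -0.404, 0.2993]
ee_rot: [-0.027, 1.566, 0.022]
force: [1.5, 0.3, -1.1]
width: 0.304
```

{"fn": "arm_command", "kwargs": {"motion": [[20,49,0,0,0,0,0],[20,48,0,0,0,0,0],[20,0,0,0,0,0,0],[50,0,0,0,0,0,0],[50,0,0,0,0,0,0]]}}

```text
clock: 10.5
position: [0.5378, -0.4033, 0.2031]
ee_rot: [-0.027, 1.568, 0.024]
force: [0.4, -0.2, 0.1]
width: 0.474
```

{"fn": "arm_command", "kwargs": {"motion": [[50,0,0,0,0,0,0],[50,-50,0,0,0,0,0],[50,-50,0,0,0,0,0],[50,-55,0,0,0,0,0],[50,0,0,0,0,0,0]]}}

```text
clock: 11.12
position: [0.5375, -0.4042, 0.3617]
ee_rot: [-0.029, 1.563, 0.021]
force: [-1.5, -0.2, -0.9]
width: 0.548
```

```bash
python3 - <<'E'
from h import *
im=cam('wrist'); print([(np.array(d['point']),round(d['p'],2)) for d in pinpoint('wrist','offcut_centre')[:2]])
im=cam('top'); P=cloud(im);print([(np.array(d['point']),round(d['p'],2)) for d in pinpoint('top','offcut_centre')[:2]])
# roofs
m=(P[...,2]>.035)&(P[...,2]<.065)&(P[...,1]>.2)&(P[...,1]<.45)&(P[...,0]>.34)&(P[...,0]<.65)
n,l,s,c=cv2.connectedComponentsWithStats(m.astype(np.uint8))
for k in range(1,n):
    if s[k,4]>120:
        q=P[l==k]; q=q[q[:,2]>np.percentile(q[:,2],60)-.005]; print(len(q),cv2.minAreaRect((q[:,:2]*1000).astype(np.float32)),np.median(q[:,2]))
E
python3 plan.py 0.422,0.2705,0.20,36.3,60
```

```text
[(array([ 0.5371, -0.4032,  0.0192]), 0.75)]
[(array([ 0.5377, -0.4004,  0.0165]), 0.81)]
235 ((567.7620849609375, 370.2206115722656), (31.397430419921875, 43.93674850463867), 84.59176635742188) 0.04871278540423041
232 ((562.2736206054688, 283.4844970703125), (31.165122985839844, 44.12358856201172), 68.76904296875) 0.04815393529866163
252 ((422.1012268066406, 270.70489501953125), (43.95294189453125, 31.120563507080078), 35.996971130371094) 0.04797417175184393
269 ((414.6963195800781, 372.22015380859375), (32.64527130126953, 44.68889236450195), 72.77796173095703) 0.04876918083779569
at grasp [ 0.5367 -0.4021  0.1958] phi 1.8 t 11.32 j7 0.92 F [-0.0627  0.0961 -0.439 ] w 0.546067509259666
[60, 0, 48, -7, -2, 0, 0]
[60, 0, 49, -5, -3, 0, 0]
[60, -1, 48, -2, -2, 0, 0]
[60, 0, 49, -1, -3, 0, 0]
[60, 0, 49, 2, -2, 0, 0]
[60, 0, 49, 4, -3, 0, 0]
[60, -1, 48, 6, -2, 0, 0]
[60, 0, 48, 7, -3, 0, 0]
[60, 0, 48, 11, -2, 0, 0]
[60, 0, 47, 12, -3, 0, 0]
[60, -1, 47, 14, -2, 0, 0]
[60, 0, 46, 16, -3, 0, 0]
[60, 0, 45, 18, -2, 0, 0]
[60, -0.3, 44.2, 20.2, -2.5, 0, -0.1]
--
```

Offcut is in the crate (0.538,-0.401,0.017). Next is house 3's hover; I'll measure its roof from close by.

```bash
cat > house.py <<'E'
# house.py x y phi tx ty matz : measure roof near x,y with wrist cam, plan pick & place
from h import *
import subprocess
x,y,phi,tx,ty,mz=map(float,sys.argv[1:7])
im=cam('wrist'); P=cloud(im); m=(P[...,2]>.042)&(P[...,2]<.056)&(np.hypot(P[...,0]-x,P[...,1]-y)<.06)
n,l,s,c=cv2.connectedComponentsWithStats(m.astype(np.uint8)); k=1+np.argmax(s[1:,4]); q=P[l==k]
(cx,cy),(w,h),a=cv2.minAreaRect((q[:,:2]*1000).astype(np.float32)); a=a if w<h else a+90
a=phi+(a-phi+90)%180-90; print('roof',cx,cy,w,h,'short axis',a,'z',np.median(q[:,2]))
X=f'{cx/1000:.4f},{cy/1000:.4f}'; T=f'{tx},{ty}'; pz=mz+.037
print(subprocess.run(['python3','plan.py',f'{X},.036,{a:.1f},60',f'{X},.036,{a:.1f},20',f'{X},.19,{a:.1f},20',f'{T},.19,{a:.1f},20',f'{T},{pz},{a:.1f},20',f'{T},.19,{a:.1f},46'],capture_output=True,text=True).stdout)
E
python3 plan.py 0.422,0.2705,0.19,-54,60
```

```text
at grasp [ 0.5367 -0.4021  0.1958] phi 1.8 t 11.32 j7 0.92 F [-0.0627  0.0961 -0.439 ] w 0.546067509259666
[60, 0, 48, -7, 4, 0, 0]
[60, 1, 48, -10, 4, 0, 0]
[60, 0, 47, -13, 4, 0, 0]
[60, 1, 46, -17, 4, 0, 0]
[60, 0, 44, -19, 4, 0, 0]
[60, 1, 44, -23, 4, 0, 0]
[60, 0, 41, -26, 4, 0, 0]
[60, 1, 39, -28, 4, 0, 0]
[60, 0, 38, -32, 4, 0, 0]
[60, 1, 35, -33, 4, 0, 0]
[60, 0, 33, -36, 4, 0, 0]
[60, 1, 30, -39, 4, 0, 0]
[60, 0, 27, -40, 4, 0, 0]
[60, 0.7, 24.7, -42.2, 3.8, -0.1, 0]
--
```

{"fn": "arm_command", "kwargs": {"motion": [[60,0,48,-7,4,0,0],[60,1,48,-10,4,0,0],[60,0,47,-13,4,0,0],[60,1,46,-17,4,0,0],[60,0,44,-19,4,0,0]]}}

```text
clock: 11.95
position: [0.4954, -0.1611, 0.3525]
ee_rot: [0.251, 1.559, -0.251]
force: [-0.3, 0.4, -0.1]
width: 0.654
```

{"fn": "arm_command", "kwargs": {"motion": [[60,1,44,-23,4,0,0],[60,0,41,-26,4,0,0],[60,1,39,-28,4,0,0],[60,0,38,-32,4,0,0],[60,1,35,-33,4,0,0]]}}

```text
clock: 12.58
position: [0.4544, 0.0793, 0.3499]
ee_rot: [0.522, 1.508, -0.524]
force: [1.6, 0.5, 0.2]
width: 0.651
```

{"fn": "arm_command", "kwargs": {"motion": [[60,0,33,-36,4,0,0],[60,1,30,-39,4,0,0],[60,0,27,-40,4,0,0],[60,1,25,-42,4,0,0],[60,0,0,0,0,0,0]]}}

```text
clock: 13.2
position: [0.4211, 0.2741, 0.3473]
ee_rot: [0.731, 1.444, -0.735]
force: [-0.2, -1.0, -0.3]
width: 0.656
```

{"fn": "arm_command", "kwargs": {"motion": [[60,0,0,0,0,0,0],[60,0,0,0,0,0,0]]}}

```text
clock: 13.45
position: [0.4229, 0.2687, 0.3485]
ee_rot: [0.738, 1.442, -0.739]
force: [0.5, 0.3, 1.1]
width: 0.654
```

```bash
python3 house.py .422 .2705 -54 .6229 -.0286 .0455
```

```text
roof 421.24505615234375 270.0257568359375 44.64868927001953 29.787189483642578 short axis -55.064292907714844 z 0.04728962318439345
at grasp [0.4229 0.2687 0.1896] phi -54.3 t 13.5 j7 -1.2 F [-0.0632  0.4043  0.4527] w 0.6503568069907125
[60, 38, 0, -1, 0, 0, 0]
[60, 39, 0, 0, 0, 0, 0]
[60, 38, -1, -1, 1, 0, 0]
[60, 38.6, 0.3, -0.1, -0.2, 0, 0]
--
[20, 0, 0, 0, 0, 0, 0]
--
[20, -38, 0, 0, 0, 0, 0]
[20, -39, 0, 0, 0, 0, 0]
[20, -38, 0, 0, 0, 0, 0]
[20, -39, 0, 0, 0, 0, 0]
--
[20, 0, -1, 45, 0, 0, 0]
[20, 0, 0, 45, 0, 0, 0]
[20, 0, -1, 45, 0, 0, 0]
[20, 0, -1, 45, 0, 0, 0]
[20, 0, 0, 45, 0, 0, 0]
[20, 0, -1, 45, 0, 0, 0]
[20, 0, -1, 45, 0, 0, 0]
[20, 0, -0.6, 45.3, 0, 0, 0]
--
[20, 36, 0, 0, 0, 0, 0]
[20, 36, 0, 0, 0, 0, 0]
[20, 35.5, 0.1, 0, 0, 0, 0]
--
[46, -36, 0, 0, 0, 0, 0]
[46, -36, 0, 0, 0, 0, 0]
[46, -35.5, -0.1, 0, 0, 0, 0]
--
```

{"fn": "arm_command", "kwargs": {"motion": [[60,38,0,-1,0,0,0],[60,39,0,0,0,0,0],[60,38,0,-1,1,0,0],[60,38,0,0,0,0,0],[60,0,0,0,0,0,0]], "newtons": 30}}

```text
clock: 14.12
position: [0.4211, 0.2702, 0.1942]
ee_rot: [0.749, 1.438, -0.756]
force: [-0.0, -0.3, 1.1]
width: 0.656
```

{"fn": "arm_command", "kwargs": {"motion": [[20,0,0,0,0,0,0],[20,0,0,0,0,0,0],[20,0,0,0,0,0,0],[20,0,0,0,0,0,0],[20,-38,0,0,0,0,0]]}}

```text
clock: 14.75
position: [0.4207, 0.2714, 0.2329]
ee_rot: [0.748, 1.439, -0.754]
force: [0.2, -0.2, -1.3]
width: 0.325
```

{"fn": "arm_command", "kwargs": {"motion": [[20,-38,0,0,0,0,0],[20,-39,0,0,0,0,0],[20,-39,0,0,0,0,0],[20,0,-1,45,0,0,0],[20,0,0,45,0,0,0]]}}

```text
clock: 15.38
position: [0.4722, 0.1972, 0.3503]
ee_rot: [0.75, 1.438, -0.748]
force: [1.0, 0.1, -1.9]
width: 0.326
```

{"fn": "arm_command", "kwargs": {"motion": [[20,0,-1,45,0,0,0],[20,0,-1,45,0,0,0],[20,0,0,45,0,0,0],[20,0,-1,45,0,0,0],[20,0,-1,45,0,0,0]]}}

```text
clock: 16.0
position: [0.5978, 0.0092, 0.3496]
ee_rot: [0.751, 1.438, -0.751]
force: [0.1, 1.0, -1.6]
width: 0.325
```

{"fn": "arm_command", "kwargs": {"motion": [[20,0,-1,45,0,0,0],[20,0,0,0,0,0,0],[20,0,0,0,0,0,0]]}}

```text
clock: 16.38
position: [0.6219, -0.0268, 0.3493]
ee_rot: [0.751, 1.438, -0.751]
force: [-0.6, 0.9, -1.9]
width: 0.326
```

```bash
python3 plan.py .6229,-.0286,.0825,-55.1,20
python3 - <<'E'
from h import *
im=cam('wrist'); save('w2',im['frame'])
E
```

```text
at grasp [ 0.6217 -0.0267  0.1903] phi -55.2 t 16.38 j7 -0.56 F [-0.6255  0.8947 -1.9333] w 0.32634011728980467
[20, 36, 0, 1, 0, 0, 0]
[20, 36, 0, 0, 0, 0, 0]
[20, 35.8, -0.1, 1.2, -0.1, -0.1, 0]
--
```

View pics/w2.png

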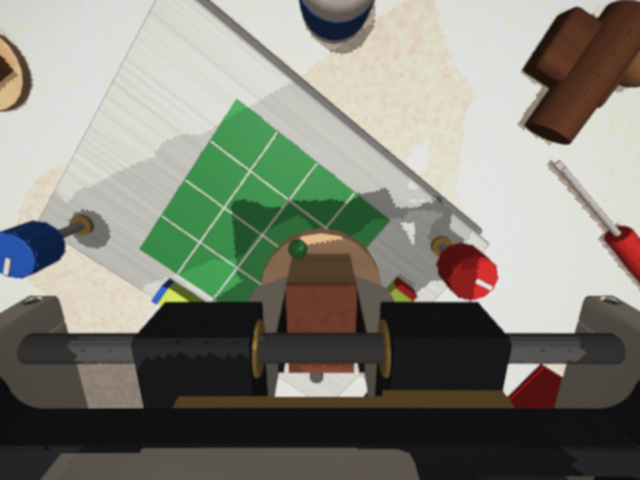

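The house is held square at pixel (320,300) above the mat corner, so I place it.

{"fn": "arm_command", "kwargs": {"motion": [[20,36,0,1,0,0,0],[20,36,0,1,0,0,0],[20,32,0,0,0,0,0],[20,4,0,0,0,0,0],[20,0,0,0,0,0,0]]}}

```text
clock: 17.05
position: [0.6231, -0.0273, 0.2417]
ee_rot: [0.75, 1.439, -0.749]
force: [-0.8, -0.4, -2.0]
width: 0.328
```

{"fn": "arm_command", "kwargs": {"motion": [[46,0,0,0,0,0,0],[46,0,0,0,0,0,0],[46,0,0,0,0,0,0],[46,-20,0,0,0,0,0],[46,-40,0,0,0,0,0]]}}

```text
clock: 17.68
position: [0.623, -0.0289, 0.3023]
ee_rot: [0.75, 1.439, -0.752]
force: [0.5, 0.2, -0.3]
width: 0.504
```

{"fn": "arm_command", "kwargs": {"motion": [[46,-48,0,0,0,0,0],[60,0,0,0,0,0,0],[60,0,0,0,0,0,0]]}}

```text
clock: 18.05
position: [0.6232, -0.0289, 0.3504]
ee_rot: [0.751, 1.437, -0.75]
force: [-0.4, 0.1, -0.2]
width: 0.638
```

```bash
python3 plan.py .5622,.2835,.19,68.8,60
```

```text
at grasp [ 0.6234 -0.0288  0.1914] phi -55.2 t 18.05 j7 -0.55 F [-0.3665  0.0855 -0.2333] w 0.6377222498169478
[60, 0, 10, -22, -10, 0, 0]
[60, 0, 14, -21, -9, 0, 0]
[60, 0, 16, -18, -10, 0, 0]
[60, 0, 20, -15, -9, 0, 0]
[60, 1, 21, -11, -10, 0, 0]
[60, 0, 23, -8, -9, 0, 0]
[60, 0, 25, -4, -10, 0, 0]
[60, 0, 24, 1, -9, 0, 0]
[60, 0, 24, 4, -10, 0, 0]
[60, 0, 23, 8, -9, 0, 0]
[60, 0, 22, 12, -10, 0, 0]
[60, 0, 19, 15, -9, 0, 0]
[60, 0.5, 16.4, 18.3, -10, 0, 0]
--
```

{"fn": "arm_command", "kwargs": {"motion": [[60,0,10,-22,-10,0,0],[60,0,14,-21,-9,0,0],[60,0,16,-18,-10,0,0],[60,0,20,-15,-9,0,0],[60,1,21,-11,-10,0,0]]}}

```text
clock: 18.68
position: [0.5995, 0.092, 0.3477]
ee_rot: [0.093, 1.571, -0.094]
force: [0.2, 0.2, -0.1]
width: 0.657
```

{"fn": "arm_command", "kwargs": {"motion": [[60,0,23,-8,-9,0,0],[60,0,25,-4,-10,0,0],[60,0,24,1,-9,0,0],[60,0,24,4,-10,0,0],[60,0,23,8,-9,0,0]]}}

```text
clock: 19.3
position: [0.576, 0.2118, 0.3476]
ee_rot: [-0.548, 1.503, 0.548]
force: [0.3, -0.2, 0.3]
width: 0.655
```

{"fn": "arm_command", "kwargs": {"motion": [[60,0,22,12,-10,0,0],[60,0,19,15,-9,0,0],[60,0,16,18,-10,0,0],[60,0,0,0,0,0,0],[60,0,0,0,0,0,0]]}}

```text
clock: 19.92
position: [0.5626, 0.2819, 0.3481]
ee_rot: [-0.931, 1.365, 0.93]
force: [-0.0, -0.8, 0.1]
width: 0.65
```

```bash
python3 house.py .5622 .2835 68.8 .627 .0492 .044
```

```text
roof 561.6141967773438 281.7312927246094 29.922550201416016 44.67085266113281 short axis 67.58683776855469 z 0.047345831336913224
at grasp [0.5627 0.2815 0.1893] phi 68.6 t 19.98 j7 0.77 F [ 1.129  -0.6785  0.4894] w 0.6525990982559876
[60, 38, 0, 0, 0, 0, 0]
[60, 39, 1, 0, 0, 0, 0]
[60, 38, 0, 0, 1, 0, 0]
[60, 38.3, 0.1, -0.2, 0, -0.1, 0]
--
[20, 0, 0, 0, 0, 0, 0]
--
[20, -39, 0, 0, 0, 0, 0]
[20, -38, 0, 0, 0, 0, 0]
[20, -39, 0, 0, 0, 0, 0]
[20, -38, 0, 0.1, 0, 0, 0]
--
[20, 0, -30, -38, 0, 0, 0]
[20, 0, -30, -38, 0, 0, 0]
[20, 0, -29, -38, 0, 0, 0]
[20, 0, -30, -38, 0, 0, 0]
[20, -0.1, -30.1, -38, 0, 0, 0]
--
[20, 36, 0, 0, 0, 0, 0]
[20, 37, 0, 0, 0, 0, 0]
[20, 36, 0, -0.1, 0, 0, 0]
--
[46, -36, 0, 0, 0, 0, 0]
[46, -37, 0, 0, 0, 0, 0]
[46, -36, 0, 0.1, 0, 0, 0]
--
```

{"fn": "arm_command", "kwargs": {"motion": [[60,38,0,0,0,0,0],[60,39,1,0,0,0,0],[60,38,0,0,1,0,0],[60,38,0,0,0,0,0],[60,0,0,0,0,0,0]]}}

```text
clock: 20.6
position: [0.5607, 0.2817, 0.1932]
ee_rot: [-0.919, 1.375, 0.918]
force: [-0.7, -0.1, 0.9]
width: 0.656
```

{"fn": "arm_command", "kwargs": {"motion": [[20,0,0,0,0,0,0],[20,0,0,0,0,0,0],[20,0,0,0,0,0,0],[20,0,0,0,0,0,0],[20,-39,0,0,0,0,0]]}}

```text
clock: 21.22
position: [0.5603, 0.283, 0.2328]
ee_rot: [-0.92, 1.373, 0.921]
force: [-0.2, -1.0, -1.5]
width: 0.324
```

{"fn": "arm_command", "kwargs": {"motion": [[20,-38,0,0,0,0,0],[20,-39,0,0,0,0,0],[20,-38,0,0,0,0,0],[20,0,-30,-38,0,0,0],[20,0,-30,-38,0,0,0]]}}

```text
clock: 21.85
position: [0.5885, 0.1899, 0.3504]
ee_rot: [-0.921, 1.366, 0.921]
force: [0.1, -1.6, -1.2]
width: 0.323
```

{"fn": "arm_command", "kwargs": {"motion": [[20,0,-29,-38,0,0,0],[20,0,-30,-38,0,0,0],[20,0,-30,-38,0,0,0],[20,0,0,0,0,0,0],[20,0,0,0,0,0,0]]}}

```text
clock: 22.48
position: [0.6277, 0.0515, 0.3496]
ee_rot: [-0.919, 1.368, 0.92]
force: [-0.6, 0.2, -1.5]
width: 0.327
```

```bash
python3 plan.py .627,.0492,.081,67.6,20 .627,.0492,.19,67.6,46 .415,.372,.19,72.8,60
python3 - <<'E'
from h import *
im=cam('wrist'); save('w3',im['frame']); P=cloud(im); m=(P[...,2]>.08)&(abs(P[...,0]-.623)<.06)&(abs(P[...,1]+.028)<.04)&(P[...,2]<.11)
q=P[m]; print(len(q), q.mean(0) if len(q) else 0)
E
```

```text
at grasp [0.6276 0.0516 0.1906] phi 67.8 t 22.48 j7 1.16 F [-0.5774  0.198  -1.4551] w 0.3272086492460154
[20, 37, 0, -1, 0, 0, 0]
[20, 36, 0, -1, 0, 0, 0]
[20, 36.6, -0.4, -0.5, 0.2, 0, 0]
--
[46, -36, 0, 0, 0, 0, 0]
[46, -37, 0, 0, 0, 0, 0]
[46, -36, 0.1, 0.1, 0, 0, 0]
--
[60, 0, 40, 27, -1, 0, 0]
[60, 0, 39, 28, 0, 0, 0]
[60, 0, 40, 28, -1, 0, 0]
[60, 0, 39, 29, -1, 0, 0]
[60, 0, 38, 29, 0, 0, 0]
[60, 0, 38, 29, -1, 0, 0]
[60, 0, 38, 30, -1, 0, 0]
[60, 0.3, 37.6, 30.7, -0.2, 0, 0]
--
2465 [ 0.6195 -0.0263  0.0911]
```

{"fn": "arm_command", "kwargs": {"motion": [[20,37,0,-1,0,0,0],[20,36,0,-1,0,0,0],[20,32,0,-1,0,0,0],[20,4,0,0,0,0,0],[20,0,0,0,0,0,0]]}}

```text
clock: 23.15
position: [0.6265, 0.05, 0.2407]
ee_rot: [-0.92, 1.367, 0.922]
force: [-0.8, 0.2, -2.2]
width: 0.326
```

{"fn": "arm_command", "kwargs": {"motion": [[46,0,0,0,0,0,0],[46,0,0,0,0,0,0],[46,0,0,0,0,0,0],[46,-20,0,0,0,0,0],[46,-40,0,0,0,0,0]]}}

```text
clock: 23.78
position: [0.6261, 0.0485, 0.3]
ee_rot: [-0.919, 1.371, 0.921]
force: [0.9, -1.2, -0.8]
width: 0.498
```

{"fn": "arm_command", "kwargs": {"motion": [[46,-49,0,0,0,0,0],[60,0,40,27,-1,0,0],[60,0,39,28,0,0,0],[60,0,40,28,-1,0,0],[60,0,39,29,-1,0,0]]}}

```text
clock: 24.4
position: [0.5188, 0.2111, 0.3501]
ee_rot: [-0.959, 1.348, 0.959]
force: [0.6, 1.0, -0.2]
width: 0.654
```

{"fn": "arm_command", "kwargs": {"motion": [[60,0,38,29,0,0,0],[60,0,38,29,-1,0,0],[60,0,38,30,-1,0,0],[60,0,38,31,0,0,0],[60,0,0,0,0,0,0]]}}

```text
clock: 25.02
position: [0.4103, 0.3747, 0.3498]
ee_rot: [-0.989, 1.333, 0.993]
force: [-0.5, -0.2, -0.1]
width: 0.653
```

{"fn": "arm_command", "kwargs": {"motion": [[60,0,0,0,0,0,0],[60,0,0,0,0,0,0]]}}

```text
clock: 25.28
position: [0.4141, 0.3697, 0.3498]
ee_rot: [-0.984, 1.337, 0.983]
force: [0.4, 0.3, 1.0]
width: 0.656
```

```bash
python3 house.py .415 .372 72.8 .545 -.0244 .044
```

```text
roof 413.41668701171875 370.47186279296875 29.832244873046875 45.038753509521484 short axis 72.02082061767578 z 0.047316031057076935
at grasp [0.4141 0.3697 0.1908] phi 72.7 t 25.32 j7 0.53 F [ 0.0947  0.7487 -0.9747] w 0.6517804566502058
[60, 39, 0, 0, 0, 0, 0]
[60, 38, 0, 0, 0, 0, 0]
[60, 39, 1, 0, 1, 0, 0]
[60, 38.8, 0, 0.5, -0.3, 0, 0]
--
[20, 0, 0, 0, 0, 0, 0]
--
[20, -38, 0, 0, 0, 0, 0]
[20, -39, 0, 0, 0, 0, 0]
[20, -38, 0, 0, 0, 0, 0]
[20, -39, -0.1, 0, 0, 0, 0]
--
[20, 0, -27, -37, 0, 0, 0]
[20, 0, -28, -37, 0, 0, 0]
[20, 0, -27, -38, 0, 0, 0]
[20, 0, -28, -37, 0, 0, 0]
[20, 0, -27, -37, 0, 0, 0]
[20, 0, -28, -37, 0, 0, 0]
[20, 0, -27, -37, 0, 0, 0]
[20, 0, -28, -38, 0, 0, 0]
[20, 0.2, -27.2, -36.9, 0, 0, 0]
--
[20, 36, 0, 0, 0, 0, 0]
[20, 37, 0, 0, 0, 0, 0]
[20, 36, 0, 0, 0, 0, 0]
--
[46, -36, 0, 0, 0, 0, 0]
[46, -37, 0, 0, 0, 0, 0]
[46, -36, 0, 0, 0, 0, 0]
--
```

{"fn": "arm_command", "kwargs": {"motion": [[60,39,0,0,0,0,0],[60,38,0,0,0,0,0],[60,39,1,0,1,0,0],[60,39,0,0,0,0,0],[60,0,0,0,0,0,0]]}}

```text
clock: 25.95
position: [0.412, 0.3696, 0.1926]
ee_rot: [-0.973, 1.349, 0.971]
force: [1.1, -0.5, 1.4]
width: 0.654
```

{"fn": "arm_command", "kwargs": {"motion": [[20,0,0,0,0,0,0],[20,0,0,0,0,0,0],[20,0,0,0,0,0,0],[20,0,0,0,0,0,0],[20,-38,0,0,0,0,0]]}}

```text
clock: 26.58
position: [0.4114, 0.3706, 0.2314]
ee_rot: [-0.974, 1.347, 0.973]
force: [-0.1, 0.7, -1.5]
width: 0.329
```

{"fn": "arm_command", "kwargs": {"motion": [[20,-39,0,0,0,0,0],[20,-38,0,0,0,0,0],[20,-39,0,0,0,0,0],[20,0,-27,-37,0,0,0],[20,0,-28,-37,0,0,0]]}}

```text
clock: 27.2
position: [0.4414, 0.2831, 0.3495]
ee_rot: [-0.973, 1.341, 0.974]
force: [0.5, -0.6, -0.3]
width: 0.327
```

{"fn": "arm_command", "kwargs": {"motion": [[20,0,-27,-38,0,0,0],[20,0,-28,-37,0,0,0],[20,0,-27,-37,0,0,0],[20,0,-28,-37,0,0,0],[20,0,-27,-37,0,0,0]]}}

```text
clock: 27.82
position: [0.5137, 0.0629, 0.349]
ee_rot: [-0.972, 1.342, 0.973]
force: [-0.0, -0.5, -1.0]
width: 0.325
```

{"fn": "arm_command", "kwargs": {"motion": [[20,0,-28,-38,0,0,0],[20,0,-27,-37,0,0,0],[20,0,0,0,0,0,0],[20,0,0,0,0,0,0]]}}

```text
clock: 28.32
position: [0.5422, -0.0238, 0.3486]
ee_rot: [-0.972, 1.343, 0.973]
force: [1.1, 0.1, -0.9]
width: 0.326
```

```bash
python3 plan.py .545,-.0244,.081,72,20 .545,-.0244,.19,72,46 .5675,.3695,.19,84.5,60
python3 - <<'E'
from h import *
im=cam('top'); P=cloud(im)
m=(P[...,2]>.035)&(P[...,2]<.06)&(P[...,1]>.2)&(P[...,1]<.45)&(P[...,0]>.34)&(P[...,0]<.65)
n,l,s,c=cv2.connectedComponentsWithStats(m.astype(np.uint8))
for k in range(1,n):
    if s[k,4]>100:
        q=P[l==k]; print(len(q),cv2.minAreaRect((q[:,:2]*1000).astype(np.float32)),np.median(q[:,2]))
E
```

```text
at grasp [ 0.5421 -0.0237  0.1896] phi 71.8 t 28.32 j7 1.35 F [ 1.1012  0.1006 -0.9132] w 0.32579670960012225
[20, 36, -1, 0, 0, 0, 0]
[20, 36, -1, 0, 0, 0, 0]
[20, 36.6, -0.9, 0.2, -0.2, 0, 0]
--
[46, -36, 0, 0, 0, 0, 0]
[46, -37, 0, 0, 0, 0, 0]
[46, -36, 0, 0.1, 0, 0, 0]
--
[60, 0, 13, 48, -2, 0, 0]
[60, 0, 10, 48, -1, 0, 0]
[60, 0, 10, 48, -2, 0, 0]
[60, 0, 9, 49, -1, 0, 0]
[60, 0, 7, 48, -2, 0, 0]
[60, 0, 6, 49, -1, 0, 0]
[60, 0, 5, 50, -2, 0, 0]
[60, 0.2, 3.1, 48.7, -1.5, 0, 0]
--
265 ((567.610107421875, 370.5634765625), (32.47966766357422, 43.80025863647461), 83.4051284790039) 0.04796403811046446
```

{"fn": "arm_command", "kwargs": {"motion": [[20,36,-1,0,0,0,0],[20,36,-1,0,0,0,0],[20,32,-1,0,0,0,0],[20,4,0,0,0,0,0],[20,0,0,0,0,0,0]]}}

```text
clock: 29.0
position: [0.5451, -0.0237, 0.2408]
ee_rot: [-0.973, 1.342, 0.975]
force: [0.3, 0.7, -1.0]
width: 0.323
```

{"fn": "arm_command", "kwargs": {"motion": [[46,0,0,0,0,0,0],[46,0,0,0,0,0,0],[46,0,0,0,0,0,0],[46,-20,0,0,0,0,0],[46,-40,0,0,0,0,0]]}}

```text
clock: 29.62
position: [0.5447, -0.025, 0.3003]
ee_rot: [-0.971, 1.346, 0.974]
force: [1.1, 0.3, 0.6]
width: 0.501
```

{"fn": "arm_command", "kwargs": {"motion": [[46,-49,0,0,0,0,0],[60,0,13,48,-2,0,0],[60,0,10,48,-1,0,0],[60,0,10,48,-2,0,0],[60,0,9,49,-1,0,0]]}}

```text
clock: 30.25
position: [0.557, 0.1736, 0.35]
ee_rot: [-1.052, 1.302, 1.051]
force: [1.2, -0.6, -1.4]
width: 0.647
```

{"fn": "arm_command", "kwargs": {"motion": [[60,0,7,48,-2,0,0],[60,0,6,49,-1,0,0],[60,0,5,50,-2,0,0],[60,0,3,49,-2,0,0],[60,0,0,0,0,0,0]]}}

```text
clock: 30.88
position: [0.5675, 0.3742, 0.3491]
ee_rot: [-1.145, 1.247, 1.15]
force: [-0.9, -0.1, -0.4]
width: 0.657
```

{"fn": "arm_command", "kwargs": {"motion": [[60,0,0,0,0,0,0],[60,0,0,0,0,0,0]]}}

```text
clock: 31.12
position: [0.5697, 0.3674, 0.3499]
ee_rot: [-1.141, 1.252, 1.14]
force: [-0.0, 0.6, 1.1]
width: 0.657
```

```bash
python3 house.py .5675 .3695 84.5 .5491 .0534 .0425
```

```text
roof 566.9300537109375 369.6060485839844 29.477703094482422 44.558719635009766 short axis 84.089111328125 z 0.04726459143716205
at grasp [0.5697 0.3674 0.191 ] phi 84.7 t 31.18 j7 0.93 F [0.0123 0.4823 0.4101] w 0.6520233741981795
[60, 39, 1, 0, 0, 0, 0]
[60, 38, 1, 1, 0, 0, 0]
[60, 39, 0, 0, 0, 0, 0]
[60, 39, 1, 0.9, 0.6, 0, 0]
--
[20, 0, 0, 0, 0, 0, 0]
--
[20, -39, 0, 0, 0, 0, 0]
[20, -38, 0, 0, 0, 0, 0]
[20, -39, 0, 0, 0, 0, 0]
[20, -38, 0, 0, 0, 0, 0]
--
[20, 0, -2, -45, 0, 0, 0]
[20, 0, -2, -45, 0, 0, 0]
[20, 0, -2, -46, 0, 0, 0]
[20, 0, -2, -45, 0, 0, 0]
[20, 0, -3, -45, 0, 0, 0]
[20, 0, -2, -45, 0, 0, 0]
[20, 0.1, -1.8, -45.4, 0, 0, 0]
--
[20, 37, 0, 0, 0, 0, 0]
[20, 37, 0, 0, 0, 0, 0]
[20, 36.5, 0, 0.1, 0, 0, 0]
--
[46, -37, 0, 0, 0, 0, 0]
[46, -37, 0, 0, 0, 0, 0]
[46, -36.5, 0, -0.1, 0, 0, 0]
--
```

{"fn": "arm_command", "kwargs": {"motion": [[60,39,1,0,0,0,0],[60,38,1,1,0,0,0],[60,39,0,0,0,0,0],[60,39,1,1,0,0,0],[60,0,0,0,0,0,0]]}}

```text
clock: 31.8
position: [0.5655, 0.3699, 0.1923]
ee_rot: [-1.142, 1.257, 1.143]
force: [0.3, 0.8, -0.1]
width: 0.652
```

{"fn": "arm_command", "kwargs": {"motion": [[20,0,0,0,0,0,0],[20,0,0,0,0,0,0],[20,0,0,0,0,0,0],[20,0,0,0,0,0,0],[20,-39,0,0,0,0,0]]}}

```text
clock: 32.42
position: [0.5651, 0.3707, 0.2315]
ee_rot: [-1.143, 1.256, 1.144]
force: [-0.2, 0.5, -0.8]
width: 0.326
```

{"fn": "arm_command", "kwargs": {"motion": [[20,-38,0,0,0,0,0],[20,-39,0,0,0,0,0],[20,-38,0,0,0,0,0],[20,0,-2,-45,0,0,0],[20,0,-2,-45,0,0,0]]}}

```text
clock: 33.05
position: [0.562, 0.2806, 0.3492]
ee_rot: [-1.143, 1.249, 1.143]
force: [0.4, 0.0, -1.4]
width: 0.325
```

{"fn": "arm_command", "kwargs": {"motion": [[20,0,-2,-46,0,0,0],[20,0,-2,-45,0,0,0],[20,0,-3,-45,0,0,0],[20,0,-2,-45,0,0,0],[20,0,-2,-45,0,0,0]]}}

```text
clock: 33.67
position: [0.5525, 0.0538, 0.3489]
ee_rot: [-1.142, 1.25, 1.143]
force: [0.7, -0.9, -1.0]
width: 0.325
```

{"fn": "arm_command", "kwargs": {"motion": [[20,0,0,0,0,0,0],[20,0,0,0,0,0,0]]}}

```text
clock: 33.92
position: [0.5528, 0.0556, 0.3488]
ee_rot: [-1.142, 1.25, 1.143]
force: [-0.3, 0.5, -1.3]
width: 0.327
```

```bash
python3 plan.py .5491,.0534,.0795,84.1,20 .5491,.0534,.20,84.1,46 .5015,.1465,.17,84.1,50
```

```text
at grasp [0.5528 0.0557 0.1898] phi 84.8 t 33.92 j7 1.4 F [-0.2569  0.5197 -1.3207] w 0.3268546395686421
[20, 37, 1, -1, 0, 0, 0]
[20, 37, 1, -1, 0, 0, 0]
[20, 36.3, 1.4, -0.6, 0.7, 0, 0]
--
[46, -40, 0, 0, 0, 0, 0]
[46, -40, 0, 0, 0, 0, 0]
[46, -40.5, 0, 0, 0, 0, 0]
--
[50, 10, 19, 29, 0, 0, 0]
[50, 10, 19, 30, 0, 0, 0]
[50, 10.1, 18.9, 28.8, 0, 0, 0]
--
```

{"fn": "arm_command", "kwargs": {"motion": [[20,37,1,-1,0,0,0],[20,37,1,-1,0,0,0],[20,32,1,0,0,0,0],[20,4,0,0,0,0,0],[20,0,0,0,0,0,0]]}}

```text
clock: 34.55
position: [0.5496, 0.0552, 0.2385]
ee_rot: [-1.143, 1.25, 1.145]
force: [0.3, -0.3, -1.8]
width: 0.327
```

{"fn": "arm_command", "kwargs": {"motion": [[46,0,0,0,0,0,0],[46,0,0,0,0,0,0],[46,0,0,0,0,0,0],[46,-20,0,0,0,0,0],[46,-40,0,0,0,0,0]]}}

```text
clock: 35.17
position: [0.5491, 0.0535, 0.2982]
ee_rot: [-1.142, 1.254, 1.144]
force: [0.3, 0.3, -0.7]
width: 0.5
```

{"fn": "arm_command", "kwargs": {"motion": [[46,-60,0,0,0,0,0],[56,0,35,33,0,0,0],[56,0,35,33,0,0,0],[56,0,35,33,0,0,0],[56,0,0,0,0,0,0]]}}

```text
clock: 35.8
position: [0.4518, 0.1644, 0.3589]
ee_rot: [-1.145, 1.248, 1.148]
force: [0.4, 0.1, 0.3]
width: 0.607
```

```bash
cat > chk.py <<'E'
from h import *
C=np.array([.586,.0124]); th=np.radians(-3.03); A=np.array([[np.cos(th),np.sin(th)],[-np.sin(th),np.cos(th)]])
def rep(q,nm): print(nm,len(q),'stage xy mm',A@(np.median(q[:,:2],0)-C)*1000,'z',np.median(q[:,2]))
O=np.array([.5857,.0127]); 
im=cam('top'); P=cloud(im); save(sys.argv[1],cv2.resize(im['frame'][195:325,225:425],None,fx=4,fy=4,interpolation=cv2.INTER_CUBIC))
m=(P[...,2]>.082)&(P[...,2]<.105)&(abs(P[...,0]-.586)<.09)&(abs(P[...,1]-.012)<.1)
n,l,s,c=cv2.connectedComponentsWithStats(m.astype(np.uint8))
for k in range(1,n):
    if s[k,4]>60: rep(P[l==k],'roof')
# bubbles: white pixels (low sat, bright) on vial tops
hsv=cv2.cvtColor(im['frame'],cv2.COLOR_RGB2HSV).astype(int); S=hsv[...,1]; V=hsv[...,2]
Q=P.copy(); Q[...,:2]=((P[...,:2]-O)@A.T)
for nm,(vx,vy,ax) in dict(A=(0,-.130,0),B=(-.09,0,1)).items():
    d=Q[...,:2]-[vx,vy]; lo=abs(d[...,ax]); la=abs(d[...,1-ax])
    v=(lo<.05)&(la<.013)&(P[...,2]>.05)&(P[...,2]<.066)
    yel=v&(S>90)&(V>60); b=v&(lo<.04)&(la<.008)&(S<70)&(V>120)
    y=Q[yel][:,ax]; off=(vx,vy)[ax]
    print('vial',nm,'yellow n',yel.sum(),'range',(y.min()-off)*1000,(y.max()-off)*1000,'bubble n',b.sum(),'pos',(np.median(Q[b][:,ax])-off)*1000 if b.any() else None)
E
python3 chk.py top2; python3 plan.py .5015,.1465,.17,84.1,56
```

```text
roof 250 stage xy mm [38.5663 41.1632] z 0.09150284808024745
roof 253 stage xy mm [ 37.6404 -36.0069] z 0.09295268229271647
roof 257 stage xy mm [-38.46    42.9299] z 0.09107826887937298
roof 252 stage xy mm [-38.6455 -35.5787] z 0.09195334940084665
vial A yellow n 268 range -43.838973464493044 42.984396400853655 bubble n 28 pos 7.721531921497606
vial B yellow n 191 range -41.924668714300225 43.959926114691385 bubble n 14 pos -17.86964357404584
at grasp [0.4532 0.1628 0.2   ] phi 85.0 t 35.85 j7 1.1 F [-0.176  -0.7729  0.6119] w 0.6128498737857265
[56, 15, -25, -6, 0, 0, 0]
[56, 15, -24.5, -6, 0.9, 0, 0]
--
```

View pics/top2.png

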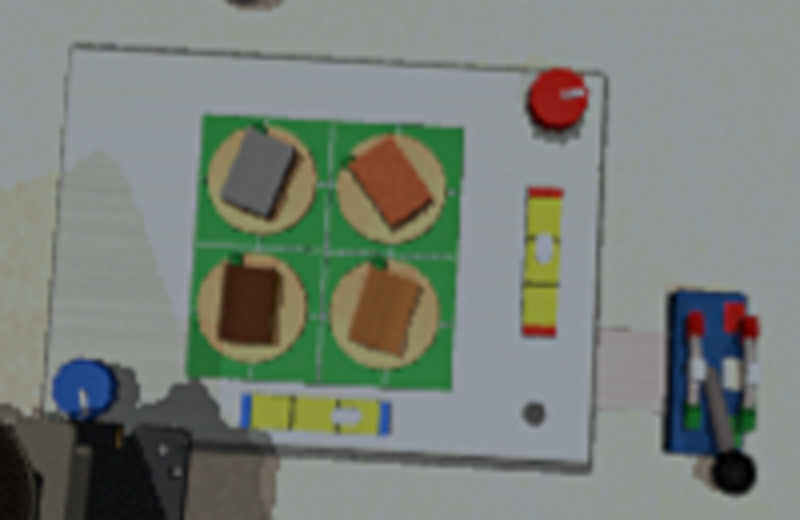

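All four houses stand fully on the mat: stage xy about (38,41), (38,-36), (-38,43), (-39,-36) mm, roofs level. Bubble A is at +7.7 mm and B at -17.9 mm. B needs about 3.2 rad clockwise, so I grip the blue knob.

{"fn": "arm_command", "kwargs": {"motion": [[56,15,-25,-6,0,0,0],[56,15,-24,-6,1,0,0],[56,0,0,0,0,0,0],[56,35,0,0,0,0,0],[56,35,0,0,0,0,0]], "newtons": 25}}

```text
clock: 36.48
position: [0.502, 0.1448, 0.2586]
ee_rot: [-1.129, 1.257, 1.128]
force: [-0.2, 0.7, -0.5]
width: 0.609
```

{"fn": "arm_command", "kwargs": {"motion": [[56,0,0,0,0,0,0],[25,0,0,0,0,0,0],[25,0,0,0,0,0,0],[25,0,0,0,0,0,0],[25,0,0,0,0,0,0]]}}

```text
clock: 37.1
position: [0.5022, 0.1455, 0.2599]
ee_rot: [-1.13, 1.256, 1.129]
force: [-1.3, 0.2, 7.2]
width: 0.367
```

```bash
python3 plan.py .502,.1467,.1,84,25; python3 lever.py
```

```text
at grasp [0.5025 0.1456 0.1009] phi 83.8 t 37.1 j7 1.22 F [-1.3028  0.2184  7.245 ] w 0.3667058346897778
[25, 0.9, 0.3, 1.2, -0.2, 0.1, 0.1]
--
scene [ 0.458  -0.2177  0.1183] 0.69 angle -0.589 len 0.099
scene [ 0.541  -0.4036  0.0023] 0.56 angle 2.302 len 0.05
```

{"fn": "arm_command", "kwargs": {"motion": [[25,0,0,0,10,0,0],[25,0,0,0,10,0,0],[25,0,0,0,10,0,0],[25,0,0,0,10,0,0],[25,0,0,0,0,0,0]]}}

```text
clock: 38.02
position: [0.502, 0.1449, 0.2599]
ee_rot: [-0.596, 1.486, 0.596]
force: [-2.7, -3.6, 11.5]
width: 0.365
```

{"fn": "arm_command", "kwargs": {"motion": [[25,0,0,0,10,0,0],[25,0,0,0,10,0,0],[25,0,0,0,10,0,0],[25,0,0,0,10,0,0],[25,0,0,0,10,0,0]]}}

```text
clock: 38.65
position: [0.5014, 0.1445, 0.2598]
ee_rot: [0.09, 1.57, -0.089]
force: [-7.1, -3.6, 14.8]
width: 0.364
```

{"fn": "arm_command", "kwargs": {"motion": [[25,0,0,0,10,0,0],[25,0,0,0,10,0,0],[25,0,0,0,10,0,0],[25,0,0,0,10,0,0],[25,0,0,0,0,0,0]]}}

```text
clock: 39.28
position: [0.5009, 0.1448, 0.2597]
ee_rot: [0.632, 1.479, -0.632]
force: [-10.4, -2.0, 21.1]
width: 0.362
```

```bash
python3 chk.py top3; python3 plan.py
```

```text
roof 255 stage xy mm [38.0849 40.7958] z 0.09334747075977745
roof 255 stage xy mm [ 37.571  -36.0293] z 0.09367561052612672
roof 216 stage xy mm [-35.7699  40.4592] z 0.09291905463223715
roof 252 stage xy mm [-38.6061 -37.81  ] z 0.0932280610159415
vial A yellow n 269 range -43.78111730709075 43.06450190890487 bubble n 28 pos 7.865023774720067
vial B yellow n 190 range -41.90775208768266 43.816554714592606 bubble n 14 pos -6.104955799423601
at grasp [0.5005 0.1449 0.1007] phi -46.2 t 39.33 j7 -0.58 F [-10.908   -2.8495  20.0159] w 0.3678945789169384
```

{"fn": "arm_command", "kwargs": {"motion": [[50,0,0,0,0,0,0],[50,0,0,0,0,0,0],[50,-2,0,0,0,0,0],[25,0,0,0,0,0,0],[25,0,0,0,0,0,0]]}}

```text
clock: 39.95
position: [0.5017, 0.1453, 0.2607]
ee_rot: [0.63, 1.478, -0.63]
force: [-7.7, 9.5, 5.1]
width: 0.376
```

{"fn": "arm_command", "kwargs": {"motion": [[25,0,0,0,0,0,0],[25,0,0,0,10,0,0],[25,0,0,0,10,0,0],[25,0,0,0,10,0,0],[25,0,0,0,10,0,0]]}}

```text
clock: 40.58
position: [0.5015, 0.1456, 0.2608]
ee_rot: [1.164, 1.239, -1.164]
force: [-3.3, 1.5, 2.0]
width: 0.366
```

{"fn": "arm_command", "kwargs": {"motion": [[25,0,0,0,10,0,0],[25,0,0,0,10,0,0],[25,0,0,0,5,0,0],[25,0,0,0,0,0,0],[25,0,0,0,0,0,0]]}}

```text
clock: 41.2
position: [0.5015, 0.1456, 0.2607]
ee_rot: [1.476, 1.013, -1.476]
force: [-2.6, 1.7, 4.8]
width: 0.366
```

```bash
python3 chk.py top3; python3 plan.py
```

```text
roof 255 stage xy mm [38.1636 40.664 ] z 0.09433097219507824
roof 254 stage xy mm [ 37.5004 -37.1966] z 0.09443330077097822
roof 254 stage xy mm [-38.5861  42.5375] z 0.0938627702614705
roof 249 stage xy mm [-38.636  -37.8382] z 0.09366238201045851
vial A yellow n 271 range -43.89643311203363 42.797652784664265 bubble n 28 pos 7.623734712976573
vial B yellow n 179 range -43.74445032884788 40.81053055641398 bubble n 16 pos 0.8979052493496799
at grasp [0.5013 0.1458 0.1017] phi -111.1 t 41.25 j7 -1.46 F [-3.4916  3.44    5.2375] w 0.3668452188387125
```

{"fn": "arm_command", "kwargs": {"motion": [[56,0,0,0,0,0,0],[56,0,0,0,0,0,0],[56,0,0,0,0,0,0],[56,-20,0,0,0,0,0],[56,-40,0,0,0,0,0]]}}

```text
clock: 41.88
position: [0.5014, 0.1451, 0.3216]
ee_rot: [1.474, 1.011, -1.478]
force: [-0.2, 2.1, 0.3]
width: 0.608
```

{"fn": "arm_command", "kwargs": {"motion": [[56,-40,0,0,0,0,0],[56,0,0,0,0,0,0]]}}

```text
clock: 42.12
position: [0.5028, 0.1445, 0.3645]
ee_rot: [1.481, 1.01, -1.471]
force: [-0.0, 0.0, -0.1]
width: 0.609
```

```bash
python3 plan.py .668,-.1217,.2,-111,56 .668,-.1217,.101,-111,56; python3 chk.py top4 | grep vial
```

```text
at grasp [0.5037 0.1448 0.2055] phi -111.2 t 42.12 j7 -1.63 F [-0.0394  0.0309 -0.059 ] w 0.6086046911190489
[56, 1, 36, 27, 0, 0, 0]
[56, 1, 35, 27, 0, 0, 0]
[56, 0, 36, 27, 0, 0, 0]
[56, 1, 36, 27, 0, 0, 0]
[56, 1, 36, 27, 0, 0, 0]
[56, 1, 35, 27, 0, 0, 0]
[56, 0.8, 36.2, 26.5, -0.2, -0.2, -0.2]
--
[56, 49, 0, 0, 0, 0, 0]
[56, 50, 0, 0, 0, 0, 0]
--
vial A yellow n 273 range -43.77987006583486 43.104768770767386 bubble n 28 pos 7.7492437322457075
vial B yellow n 192 range -43.71424720851156 43.668841512789655 bubble n 15 pos 0.7816924880541523
```

{"fn": "arm_command", "kwargs": {"motion": [[56,1,36,27,0,0,0],[56,1,35,27,0,0,0],[56,0,36,27,0,0,0],[56,1,36,27,0,0,0],[56,1,36,27,0,0,0]]}}

```text
clock: 42.8
position: [0.6203, -0.0465, 0.356]
ee_rot: [1.475, 1.012, -1.477]
force: [0.5, 0.1, 1.0]
width: 0.611
```

{"fn": "arm_command", "kwargs": {"motion": [[56,1,35,27,0,0,0],[56,1,36,27,0,0,0],[56,0,0,0,0,0,0],[56,0,0,0,0,0,0]]}}

```text
clock: 43.3
position: [0.6663, -0.1213, 0.3539]
ee_rot: [1.476, 1.012, -1.478]
force: [-0.7, 0.4, 0.6]
width: 0.609
```

```bash
python3 plan.py .668,-.1217,.101,-111,56
python3 - <<'E'
from h import *
im=cam('wrist'); P=cloud(im); m=(P[...,2]>.108)&(P[...,2]<.122)&(np.hypot(P[...,0]-.668,P[...,1]+.122)<.04)
print(m.sum(), cv2.minEnclosingCircle((P[m][:,:2]*1000).astype(np.float32)),np.median(P[m][:,2]))
E
```

```text
at grasp [ 0.6661 -0.1212  0.1949] phi -111.2 t 43.3 j7 -1.26 F [-0.7101  0.4031  0.6425] w 0.6090096951092261
[56, 47, 1, 0, 0, 0, 0]
[56, 46.9, 0.9, -0.2, -0.2, 0, 0.1]
--
1858 ((667.8707885742188, -123.91757202148438), 17.930225372314453) 0.11423075855136593
```

{"fn": "arm_command", "kwargs": {"motion": [[56,47,1,0,0,0,0],[56,47,1,0,0,0,0],[56,0,0,0,0,0,0],[25,0,0,0,0,0,0],[25,0,0,0,0,0,0]]}}

```text
clock: 43.98
position: [0.6691, -0.1222, 0.2631]
ee_rot: [1.477, 1.009, -1.473]
force: [-0.4, -0.5, -0.4]
width: 0.444
```

{"fn": "arm_command", "kwargs": {"motion": [[25,0,0,0,0,0,0],[25,0,0,0,-10,0,0],[25,0,0,0,-10,0,0],[25,0,0,0,-10,0,0],[25,0,0,0,-10,0,0]]}}

```text
clock: 44.6
position: [0.6686, -0.123, 0.2628]
ee_rot: [0.96, 1.346, -0.959]
force: [-3.2, -1.2, 6.2]
width: 0.367
```

{"fn": "arm_command", "kwargs": {"motion": [[25,0,0,0,-10,0,0],[25,0,0,0,-10,0,0],[25,0,0,0,-10,0,0],[25,0,0,0,0,0,0],[25,0,0,0,0,0,0]]}}

```text
clock: 45.22
position: [0.6683, -0.1227, 0.2628]
ee_rot: [0.563, 1.495, -0.562]
force: [-4.0, 0.6, 9.4]
width: 0.366
```

```bash
python3 chk.py top5; python3 plan.py
```

```text
roof 255 stage xy mm [38.4645 40.7508] z 0.09320616320757691
at grasp [ 0.6686 -0.1226  0.1038] phi -41.2 t 45.27 j7 -0.17 F [-5.1204  0.5674  7.9388] w 0.3637432177799919
Traceback (most recent call last):
  File "chk.py", line 18, in <module>
    print('vial',nm,'yellow n',yel.sum(),'range',(y.min()-off)*1000,(y.max()-off)*1000,'bubble n',b.sum(),'pos',(np.median(Q[b][:,ax])-off)*1000 if b.any() else None)
                                                  ~~~~~^^
ValueError: zero-size array to reduction operation minimum which has no identity
```

{"fn": "arm_command", "kwargs": {"motion": [[25,0,0,0,-8,0,0],[25,0,0,0,0,0,0],[56,0,0,0,0,0,0],[56,0,0,0,0,0,0],[56,0,0,0,0,0,0]]}}

```text
clock: 45.9
position: [0.6686, -0.122, 0.2609]
ee_rot: [0.453, 1.522, -0.453]
force: [0.8, -0.1, -0.3]
width: 0.6
```

{"fn": "arm_command", "kwargs": {"motion": [[56,-20,0,0,0,0,0],[56,-40,0,0,0,0,0],[56,-40,0,0,0,0,0],[56,0,0,0,0,0,0]]}}

```text
clock: 46.4
position: [0.6693, -0.123, 0.3658]
ee_rot: [0.454, 1.515, -0.453]
force: [-0.4, -0.3, -1.2]
width: 0.608
```

```bash
python3 plan.py .457,-.2165,.22,-3,50
```

```text
at grasp [ 0.6705 -0.1232  0.2068] phi -33.2 t 46.4 j7 -0.11 F [-0.3879 -0.3442 -1.2091] w 0.6084977506539262
[50, -3, -39, -25, -6, 0, 0]
[50, -3, -36, -29, -6, 0, 0]
[50, -3, -33, -33, -6, 0, 0]
[50, -3, -29, -36, -6, 0, 0]
[50, -2.6, -25, -39.2, -6.2, 0.4, 0]
--
```

{"fn": "arm_command", "kwargs": {"motion": [[50,-3,-39,-25,-6,0,0],[50,-3,-36,-29,-6,0,0],[50,-3,-33,-33,-6,0,0],[50,-3,-29,-36,-6,0,0],[50,-3,-25,-39,-6,0,0]]}}

```text
clock: 47.02
position: [0.4548, -0.2163, 0.3761]
ee_rot: [0.041, 1.57, -0.041]
force: [0.7, -1.1, -0.1]
width: 0.542
```

{"fn": "arm_command", "kwargs": {"motion": [[50,0,0,0,0,0,0],[50,0,0,0,0,0,0]]}}

```text
clock: 47.28
position: [0.4569, -0.2155, 0.3761]
ee_rot: [0.044, 1.569, -0.044]
force: [0.2, 0.1, 0.6]
width: 0.543
```

```bash
python3 chk.py top6; python3 lever.py; python3 plan.py .457,-.2165,.132,-3,50 .534,-.2205,.148,-3,50,13 .586,-.223,.131,-3,50,13 .572,-.222,.131,-3,50 .572,-.222,.25,-3,50
```

```text
roof 254 stage xy mm [38.359  40.7218] z 0.09291317409929867
roof 249 stage xy mm [ 37.8993 -36.0353] z 0.09294875523551527
roof 251 stage xy mm [-38.1487 -44.7472] z 0.09347018204241997
roof 257 stage xy mm [-55.6041  18.7037] z 0.09303281999894608
vial A yellow n 271 range -43.89088219767903 43.14449938106198 bubble n 28 pos -0.2780196889479708
vial B yellow n 201 range -43.708789028757046 43.64626399133479 bubble n 32 pos 5.813307445296108
scene [ 0.4579 -0.2189  0.1203] 0.75 angle -0.579 len 0.101
wrist [ 0.4564 -0.2141  0.1205] 0.64 angle -0.592 len 0.102
top [ 0.4554 -0.2128  0.12  ] 0.48 angle -0.603 len 0.102
top [0.4883 0.0184 0.0563] 0.21 angle -1.07 len 0.042
at grasp [ 0.4569 -0.2154  0.2165] phi -3.1 t 47.62 j7 0.52 F [0.4009 0.9543 0.5118] w 0.54557619582435
[50, 42, -1, 0, 0, 0, 0]
[50, 42.5, -0.1, 0.2, -0.1, 0, 0]
--
[50, -2, 0, 11, 0, 0, 0]
[50, -3, 0, 11, 0, 0, 0]
[50, -2, 0, 11, 0, 0, 0]
[50, -2, 0, 11, 0, 0, 0]
[50, -2, 0, 11, 0, 0, 0]
[50, -3, 0, 11, 0, 0, 0]
[50, -2, 0, 11.1, 0, 0, 0]
--
[50, 3, 0, 10, 0, 0, 0]
[50, 4, 0, 11, 0, 0, 0]
[50, 3, 0, 10, 0, 0, 0]
[50, 4, 0, 11, 0, 0, 0]
[50, 2.9, 0.3, 10, 0, 0, 0]
--
[50, 0, 0.3, -14, 0, 0, 0]
--
[50, -40, 0, 0, 0, 0, 0]
[50, -39, 0, 0, 0, 0, 0]
[50, -40, -0.1, -0.1, 0, 0, 0]
--
```

View pics/top6.png

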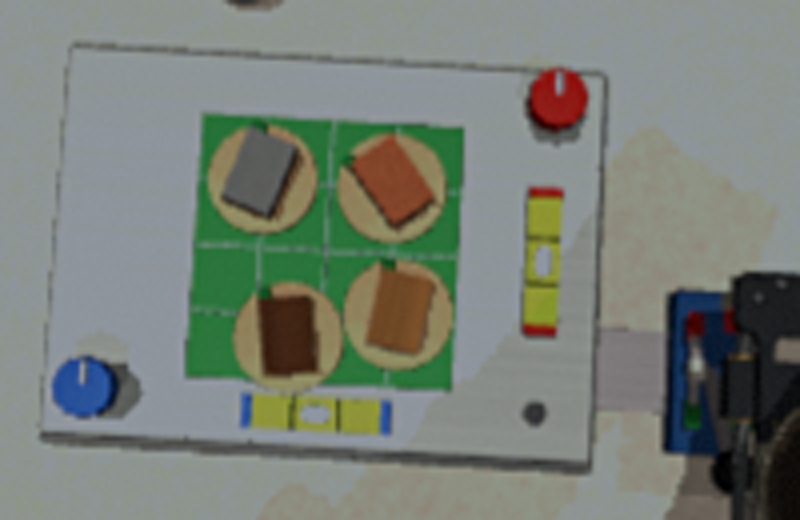

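The picture shows both bubbles centred between their lines, A at (543,262) and B at (315,413). The dark-roofed house has been knocked to stage (-56,19) mm, so its base overhangs the mat edge. I will put it back before locking.

```bash
python3 plan.py .5315,.034,.2,85,60
```

```text
at grasp [ 0.4569 -0.2154  0.2165] phi -3.1 t 47.62 j7 0.52 F [0.4009 0.9543 0.5118] w 0.54557619582435
[60, 2, 28, 7, -10, 0, 0]
[60, 2, 27, 11, -10, 0, 0]
[60, 1, 24, 16, -9, 0, 0]
[60, 2, 21, 20, -10, 0, 0]
[60, 2, 18, 23, -10, 0, 0]
[60, 2, 13, 25, -10, 0, 0]
[60, 2, 9, 28, -10, 0, 0]
[60, 2, 3, 28, -9, 0, 0]
[60, 1.4, -0.3, 29.5, -10.1, 0, 0]
--
```

{"fn": "arm_command", "kwargs": {"motion": [[60,2,28,7,-10,0,0],[60,2,27,11,-10,0,0],[60,1,24,16,-9,0,0],[60,2,21,20,-10,0,0],[60,2,18,23,-10,0,0]]}}

```text
clock: 48.25
position: [0.4985, -0.0756, 0.3666]
ee_rot: [-0.63, 1.478, 0.63]
force: [0.3, -0.4, -0.2]
width: 0.655
```

{"fn": "arm_command", "kwargs": {"motion": [[60,2,13,25,-10,0,0],[60,2,9,28,-10,0,0],[60,2,3,28,-9,0,0],[60,1,0,29,-10,0,0],[60,0,0,0,0,0,0]]}}

```text
clock: 48.88
position: [0.5312, 0.0358, 0.3593]
ee_rot: [-1.146, 1.248, 1.147]
force: [-0.6, -0.4, -0.2]
width: 0.652
```

{"fn": "arm_command", "kwargs": {"motion": [[60,0,0,0,0,0,0],[60,0,0,0,0,0,0]]}}

```text
clock: 49.12
position: [0.5306, 0.0323, 0.3597]
ee_rot: [-1.141, 1.252, 1.14]
force: [-0.0, 0.0, -1.2]
width: 0.649
```

```bash
python3 - <<'E'
from h import *
C=np.array([.586,.0124]); th=np.radians(-3.03); A=np.array([[np.cos(th),np.sin(th)],[-np.sin(th),np.cos(th)]])
for cn in ['wrist','top']:
    im=cam(cn); P=cloud(im)
    if cn=='wrist': save('w4',im['frame'])
    m=(P[...,2]>.085)&(P[...,2]<.102)&(abs(P[...,0]-.586)<.11)&(abs(P[...,1]-.012)<.1)
    n,l,s,c=cv2.connectedComponentsWithStats(m.astype(np.uint8))
    for k in range(1,n):
        if s[k,4]>60:
            q=P[l==k]; r=cv2.minAreaRect((q[:,:2]*1000).astype(np.float32)); print(cn,len(q),r,'stage',A@(np.array(r[0])/1000-C)*1000,np.median(q[:,2]))
E
python3 plan.py
```

```text
wrist 2197 ((531.65869140625, 32.04277801513672), (44.49308395385742, 29.944883346557617), 4.917344093322754) stage [-55.3036  16.7429] 0.09226824994100793
wrist 1814 ((545.2366333007812, -33.034095764160156), (30.555164337158203, 44.12740707397461), 77.77938842773438) stage [-38.3048 -47.5253] 0.0922431271848205
wrist 500 ((613.8563842773438, 54.825721740722656), (30.672399520874023, 16.835311889648438), 68.83899688720703) stage [25.5749 43.8389] 0.09187675088261679
wrist 99 ((607.5963745117188, -24.00972557067871), (14.67043685913086, 6.77014684677124), 36.27116394042969) stage [ 23.4908 -35.2173] 0.09008614683903135
wrist 107 ((643.080810546875, -27.212997436523438), (18.25568389892578, 9.426383018493652), 83.5048828125) stage [ 59.0949 -36.5404] 0.092147661666411
wrist 91 ((647.9591674804688, 45.659019470214844), (21.74796485900879, 5.969873428344727), 79.36137390136719) stage [60.1145 36.4876] 0.09225913268267225
top 208 ((622.154052734375, -26.875247955322266), (44.00343322753906, 29.765125274658203), 33.3193473815918) stage [ 38.1796 -37.3093] 0.09307157513550557
at grasp [0.5306 0.0325 0.2008] phi 84.7 t 49.23 j7 1.4 F [ 0.6766 -0.1451 -0.7161] w 0.6567819736657241
```

View pics/w4.png

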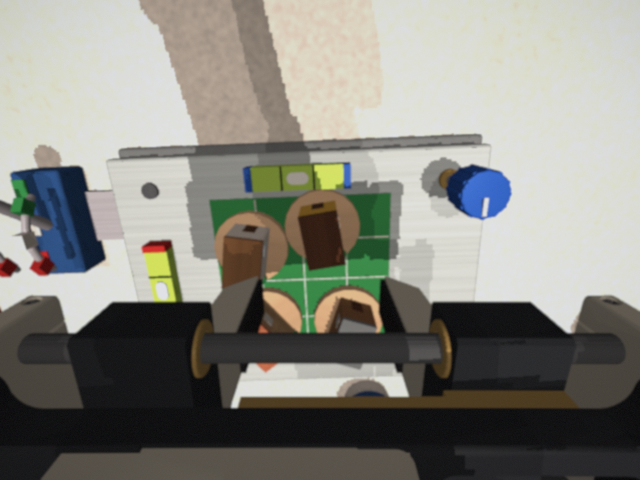

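```bash
python3 plan.py .5317,.032,.13,95,40 .5317,.032,.081,95,40 .5317,.032,.115,95,20 .5491,.0534,.115,95,20 .5491,.0534,.081,95,20 .5491,.0534,.19,95,42 .5452,-.033,.19,77.8,50
```

```text
at grasp [0.5306 0.0325 0.2008] phi 84.7 t 49.23 j7 1.4 F [ 0.6766 -0.1451 -0.7161] w 0.6567819736657241
[40, 35, -1, 0, -5, 0, 0]
[40, 35.8, -0.1, -0.4, -5.3, 0, 0]
--
[40, 49, 0, 0, 0, 0, 0]
--
[20, -34, 0, 0, 0, 0, 0]
--
[20, 0, -19.2, 19.8, 0, 0, 0]
--
[20, 34, 0, 0, 0, 0, 0]
--
[42, -36, 0, 0, 0, 0, 0]
[42, -37, 0, 0, 0, 0, 0]
[42, -36, 0, 0, 0, 0, 0]
--
[50, 0, 6, -43, 9, 0, 0]
[50, 0, -1.3, -43.1, 8.2, 0, 0]
--
```

{"fn": "arm_command", "kwargs": {"motion": [[40,35,-1,0,-5,0,0],[40,36,0,0,-5,0,0],[40,0,0,0,0,0,0],[40,0,0,0,0,0,0],[40,20,0,0,0,0,0]], "newtons": 30}}

```text
clock: 49.85
position: [0.5332, 0.0332, 0.2714]
ee_rot: [-1.272, 1.164, 1.266]
force: [0.6, -0.3, -0.3]
width: 0.44
```

```bash
python3 plan.py .5317,.032,.081,95,40
```

```text
at grasp [0.5341 0.0334 0.1124] phi 94.7 t 49.85 j7 1.59 F [ 0.6343 -0.2643 -0.3215] w 0.44044121781926776
[40, 31.4, 1.8, -1.1, -0.3, 0, 0.3]
--
```

{"fn": "arm_command", "kwargs": {"motion": [[40,18,1,-1,0,0,0],[40,12,0,0,0,0,0],[40,0,0,0,0,0,0],[20,0,0,0,0,0,0],[20,0,0,0,0,0,0]]}}

```text
clock: 50.48
position: [0.5312, 0.0322, 0.2396]
ee_rot: [-1.271, 1.167, 1.27]
force: [-0.2, -0.6, 3.3]
width: 0.319
```

{"fn": "arm_command", "kwargs": {"motion": [[20,0,0,0,0,0,0],[20,-20,0,0,0,0,0],[20,-14,0,0,0,0,0],[20,0,-19,20,0,0,0],[20,0,0,0,0,0,0]]}}

```text
clock: 51.1
position: [0.5489, 0.0555, 0.2732]
ee_rot: [-1.273, 1.165, 1.272]
force: [-0.1, 0.3, -1.9]
width: 0.325
```

```bash
python3 plan.py .5491,.0534,.081,95,40
```

```text
at grasp [0.5491 0.0556 0.1142] phi 95.0 t 51.1 j7 1.56 F [-0.1028  0.3182 -1.888 ] w 0.3253012494120182
[40, 33.2, 0, -2.1, 0, 0.1, 0.1]
--
```

{"fn": "arm_command", "kwargs": {"motion": [[20,20,0,-3,0,0,0],[20,13,0,0,0,0,0],[20,0,0,0,0,0,0],[42,0,0,0,0,0,0],[42,0,0,0,0,0,0]]}}

```text
clock: 51.72
position: [0.5484, 0.0506, 0.2399]
ee_rot: [-1.271, 1.168, 1.271]
force: [-0.4, 0.2, 0.1]
width: 0.447
```

{"fn": "arm_command", "kwargs": {"motion": [[42,0,0,0,0,0,0],[42,-20,0,0,0,0,0],[42,-40,0,0,0,0,0],[42,-49,0,0,0,0,0],[46,0,6,-43,9,0,0]]}}

```text
clock: 52.35
position: [0.5475, 0.01, 0.3526]
ee_rot: [-1.159, 1.234, 1.154]
force: [0.4, -2.2, -0.8]
width: 0.493
```

{"fn": "arm_command", "kwargs": {"motion": [[46,0,-1,-43,8,0,0],[46,0,0,0,0,0,0],[46,0,0,0,0,0,0]]}}

```text
clock: 52.72
position: [0.5438, -0.0352, 0.3487]
ee_rot: [-1.052, 1.301, 1.052]
force: [-0.9, -0.0, 0.6]
width: 0.5
```

```bash
cat > roofs.py <<'E'
from h import *
C=np.array([.586,.0124]); th=np.radians(-3.03); A=np.array([[np.cos(th),np.sin(th)],[-np.sin(th),np.cos(th)]])
im=cam('wrist'); P=cloud(im)
m=(P[...,2]>.085)&(P[...,2]<.102)&(abs(P[...,0]-.586)<.11)&(abs(P[...,1]-.012)<.1)
n,l,s,c=cv2.connectedComponentsWithStats(m.astype(np.uint8))
for k in range(1,n):
        if s[k,4]>800:
            q=P[l==k]; r=cv2.minAreaRect((q[:,:2]*1000).astype(np.float32)); print(len(q),r,'stage',A@(np.array(r[0])/1000-C)*1000,np.median(q[:,2]))
E
python3 roofs.py; python3 plan.py .5452,-.033,.081,77.8,46
```

```text
2628 ((547.9847412109375, 50.06306457519531), (44.89625930786133, 30.351089477539062), 4.879151821136475) stage [-39.9529  35.601 ] 0.0922177200755127
2350 ((545.5982666015625, -32.89409637451172), (29.599123001098633, 44.6949577331543), 77.38053131103516) stage [-37.9511 -47.3664] 0.09226569034953996
1100 ((616.729736328125, -32.04932403564453), (33.906070709228516, 31.04943084716797), 35.466732025146484) stage [ 33.0363 -42.7628] 0.09212685974147694
at grasp [ 0.5439 -0.0345  0.1897] phi 78.0 t 52.77 j7 1.44 F [-0.2789 -0.3095  0.0445] w 0.5032592510112214
[46, 36, 0, 1, 0, 0, 0]
[46, 36, -1, 0, 0, 0, 0]
[46, 36.7, 0, 0.7, 0.2, 0, 0]
--
```

{"fn": "arm_command", "kwargs": {"motion": [[46,36,0,1,0,0,0],[46,36,-1,0,0,0,0],[46,27,0,1,0,0,0],[46,10,0,0,0,0,0],[46,0,0,0,0,0,0]]}}

```text
clock: 53.4
position: [0.5453, -0.0333, 0.2396]
ee_rot: [-1.052, 1.302, 1.053]
force: [-0.3, -0.8, 0.3]
width: 0.501
```

{"fn": "arm_command", "kwargs": {"motion": [[20,0,0,0,0,0,0],[20,0,0,0,0,0,0],[20,0,0,0,0,0,0],[20,-15,0,0,0,0,0],[20,0,1,8,0,0,0]]}}

```text
clock: 54.02
position: [0.5464, -0.0264, 0.2562]
ee_rot: [-1.051, 1.301, 1.049]
force: [0.8, 0.4, -1.5]
width: 0.329
```

{"fn": "arm_command", "kwargs": {"motion": [[20,0,0,0,0,0,0],[20,12,0,0,0,0,0],[20,3,0,0,0,0,0],[20,0,0,0,0,0,0],[46,0,0,0,0,0,0]]}}

```text
clock: 54.65
position: [0.5458, -0.026, 0.2393]
ee_rot: [-1.051, 1.303, 1.051]
force: [0.2, 0.0, 0.4]
width: 0.388
```

{"fn": "arm_command", "kwargs": {"motion": [[46,0,0,0,0,0,0],[46,0,0,0,0,0,0],[46,-20,0,0,0,0,0],[46,-45,0,0,0,0,0],[46,-55,0,0,0,0,0]]}}

```text
clock: 55.28
position: [0.5455, -0.0258, 0.36]
ee_rot: [-1.05, 1.305, 1.053]
force: [1.7, 0.3, 0.6]
width: 0.501
```

```bash
python3 plan.py .457,-.2165,.21,-3,50
```

```text
at grasp [ 0.5451 -0.0259  0.201 ] phi 77.8 t 55.27 j7 1.42 F [1.6695 0.2769 0.5738] w 0.5010369640251657
[50, -1, 5, -23, 9, 0, 0]
[50, -1, 2, -23, 9, 0, 0]
[50, -1, -2, -23, 9, 0, 0]
[50, -1, -6, -23, 9, 0, 0]
[50, -1, -9, -21, 9, 0, 0]
[50, -1, -13, -20, 9, 0, 0]
[50, -1, -15, -18, 9, 0, 0]
[50, -1, -18, -14, 9, 0, 0]
[50, -0.7, -20.4, -12.3, 8.8, -0.1, 0]
--
```

{"fn": "arm_command", "kwargs": {"motion": [[50,-1,5,-23,9,0,0],[50,-1,2,-23,9,0,0],[50,-1,-2,-23,9,0,0],[50,-1,-6,-23,9,0,0],[50,-1,-9,-21,9,0,0]]}}

```text
clock: 55.9
position: [0.4962, -0.132, 0.3645]
ee_rot: [-0.445, 1.525, 0.445]
force: [-0.2, 0.1, -0.8]
width: 0.545
```

{"fn": "arm_command", "kwargs": {"motion": [[50,-1,-13,-20,9,0,0],[50,-1,-15,-18,9,0,0],[50,-1,-18,-14,9,0,0],[50,-1,-20,-12,9,0,0],[50,0,0,0,0,0,0]]}}

```text
clock: 56.52
position: [0.4569, -0.2175, 0.3687]
ee_rot: [0.045, 1.571, -0.046]
force: [0.0, -0.4, -0.5]
width: 0.544
```

{"fn": "arm_command", "kwargs": {"motion": [[50,0,0,0,0,0,0],[50,0,0,0,0,0,0]]}}

```text
clock: 56.78
position: [0.4581, -0.2152, 0.3686]
ee_rot: [0.041, 1.571, -0.041]
force: [0.4, -0.2, -0.1]
width: 0.543
```

```bash
python3 chk.py top7; python3 lever.py; python3 plan.py .457,-.2165,.132,-3,50 .534,-.2205,.148,-3,50,13 .586,-.223,.131,-3,50,13 .572,-.222,.131,-3,50 .572,-.222,.25,-3,50
```

```text
roof 255 stage xy mm [38.4525 40.8082] z 0.09294896047629009
roof 252 stage xy mm [ 37.8218 -37.1495] z 0.09299570621902853
roof 254 stage xy mm [-40.4546  37.7959] z 0.09321867675163564
roof 251 stage xy mm [-38.726  -37.8765] z 0.09320568905275706
vial A yellow n 272 range -43.78458699080781 43.41262221738226 bubble n 28 pos -0.368691540730386
vial B yellow n 195 range -43.73250854107261 43.70468138610275 bubble n 18 pos -0.17141310514861596
scene [ 0.4589 -0.2166  0.1214] 0.48 angle -0.565 len 0.101
scene [ 0.6227 -0.0268  0.0697] 0.33 angle 1.244 len 0.105
wrist [ 0.4591 -0.2163  0.1186] 0.56 angle -0.579 len 0.099
top [ 0.4598 -0.2112  0.1188] 0.61 angle -0.574 len 0.099
at grasp [ 0.4578 -0.216   0.2097] phi -3.1 t 57.12 j7 0.54 F [-0.7344 -0.2255  0.3012] w 0.545905535010664
[50, 39, 0, 0, 0, 0, 0]
[50, 38.7, -0.5, -0.7, -0.1, 0, 0]
--
[50, -2, 0, 11, 0, 0, 0]
[50, -3, 0, 11, 0, 0, 0]
[50, -2, 0, 11, 0, 0, 0]
[50, -2, 0, 11, 0, 0, 0]
[50, -2, 0, 11, 0, 0, 0]
[50, -3, 0, 11, 0, 0, 0]
[50, -2, 0.1, 11.1, 0, 0, 0]
--
[50, 3, 0, 10, 0, 0, 0]
[50, 4, 0, 11, 0, 0, 0]
[50, 3, 0, 10, 0, 0, 0]
[50, 4, 0, 11, 0, 0, 0]
[50, 3, 0.2, 10, 0, 0, 0]
--
[50, 0, 0.3, -14, 0, 0, 0]
--
[50, -40, 0, 0, 0, 0, 0]
[50, -39, 0, 0, 0, 0, 0]
[50, -40, 0, 0, 0, 0, 0]
--
```

View pics/top7.png

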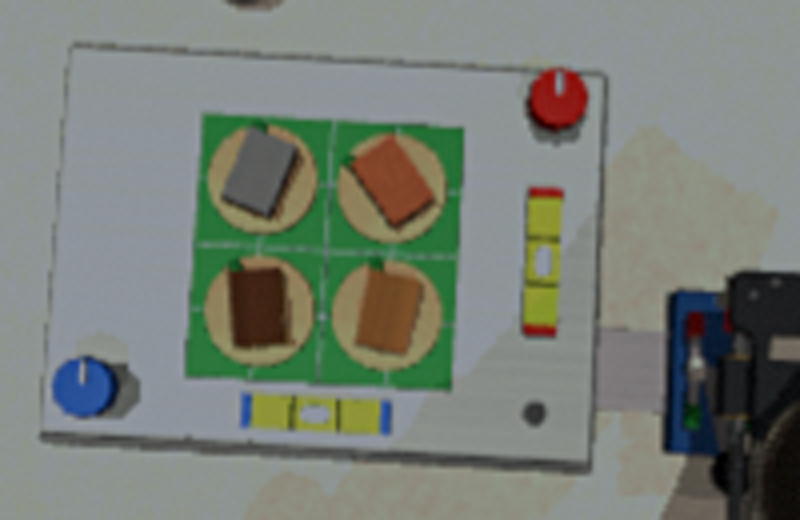

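All four houses are wholly on the mat and both bubbles are centred, A at (543,262) and B at (315,413). Now I throw the lever to red.

{"fn": "arm_command", "kwargs": {"motion": [[50,39,0,0,0,0,0],[50,39,0,-1,0,0,0],[50,0,0,0,0,0,0],[50,-2,0,11,0,0,0],[50,-3,0,11,0,0,0]]}}

```text
clock: 57.75
position: [0.477, -0.2179, 0.297]
ee_rot: [0.046, 1.575, -0.043]
force: [-13.3, 0.7, 10.6]
width: 0.544
```

{"fn": "arm_command", "kwargs": {"motion": [[50,-2,0,11,0,0,0],[50,-2,0,11,0,0,0],[50,-2,0,11,0,0,0],[50,-3,0,11,0,0,0],[50,-2,0,11,0,0,0]]}}

```text
clock: 58.38
position: [0.5334, -0.2202, 0.3063]
ee_rot: [0.044, 1.573, -0.043]
force: [-5.0, -0.4, -3.9]
width: 0.549
```

{"fn": "arm_command", "kwargs": {"motion": [[50,3,0,10,0,0,0],[50,4,0,11,0,0,0],[50,3,0,10,0,0,0],[50,4,0,11,0,0,0],[50,3,0,10,0,0,0]]}}

```text
clock: 59.0
position: [0.5855, -0.2231, 0.2889]
ee_rot: [0.044, 1.573, -0.043]
force: [-6.5, -0.1, -0.6]
width: 0.544
```

{"fn": "arm_command", "kwargs": {"motion": [[50,0,0,0,0,0,0],[50,0,0,-14,0,0,0],[50,-40,0,0,0,0,0],[50,-50,0,0,0,0,0],[50,-50,0,0,0,0,0]]}}

```text
clock: 59.62
position: [0.5703, -0.2227, 0.4316]
ee_rot: [0.044, 1.57, -0.044]
force: [1.5, -0.0, -0.2]
width: 0.544
```

{"fn": "arm_command", "kwargs": {"motion": [[50,0,-50,0,0,0,0],[50,0,-50,0,0,0,0],[50,0,0,0,0,0,0],[50,0,0,0,0,0,0]]}}

```text
clock: 60.12
position: [0.5653, -0.3221, 0.4299]
ee_rot: [0.045, 1.57, -0.043]
force: [0.1, 0.3, 0.0]
width: 0.544
```

```bash
python3 chk.py top8; python3 lever.py; python3 plan.py;python3 -c "
from h import *
im=cam('top');print([(d['point'],d['p']) for d in pinpoint('top','offcut_centre')[:2]])"
```

```text
roof 256 stage xy mm [38.4742 40.7803] z 0.09282886348319508
roof 254 stage xy mm [ 37.7035 -37.1689] z 0.09289114451491498
roof 255 stage xy mm [-40.6391  37.7267] z 0.09309290103853463
roof 253 stage xy mm [-38.6672 -37.8593] z 0.09296995945817299
vial A yellow n 272 range -43.802738311853844 43.26812135786917 bubble n 27 pos -0.21621769213745137
vial B yellow n 196 range -43.721845895339676 43.96951422612209 bubble n 18 pos -0.18173896048160817
scene [ 0.5723 -0.2232  0.1219] 0.66 angle 0.605 len 0.104
top [ 0.57   -0.2211  0.1155] 0.65 angle 0.622 len 0.098
top [ 0.5353 -0.4048  0.0015] 0.19 angle 2.394 len 0.047
at grasp [ 0.5663 -0.3215  0.2708] phi -3.1 t 60.48 j7 0.67 F [-0.0504  0.6449 -0.6305] w 0.5472826483001938

[([0.5388, -0.4049, 0.013], 0.51)]
```

View pics/top8.png

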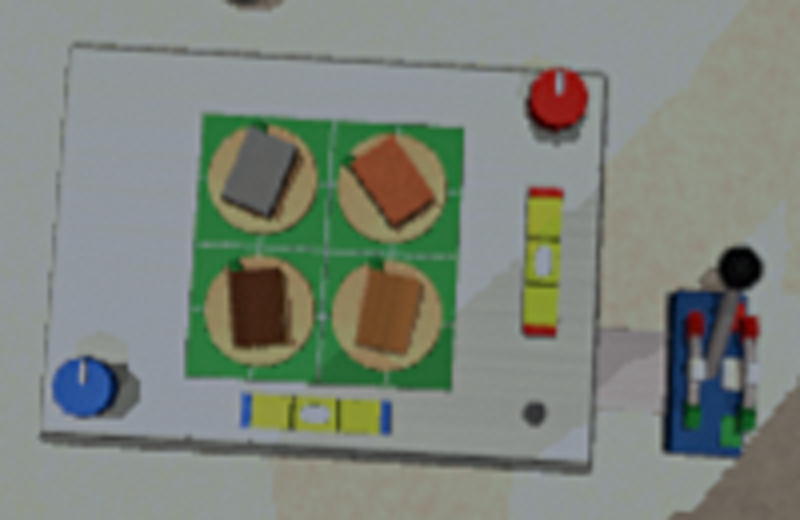

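The lever points to red, with its ball at (740,268). Both bubbles are centred and all four houses are wholly on the mat. I hand in the job.

```bash
python3 -c "
from cell import arm
print(arm.sign_off())"
```

```text
the job is handed in; nothing more can be done
None
```

The job is done and handed in at about 60 s on the robot clock. In order: lever to green, offcut into the red crate, four houses onto the mat, both screws levelled, lever to red.

While I was levelling, the dark-roofed house was knocked sideways. It pushed its neighbour, leaving one base overhanging the mat and the other at the very edge. I re-seated both before locking the lever.

My last checks before handing in:
- **Houses:** they sit about 38–41 mm from the mat's middle along each side, with bases wholly on it and roofs level.
- **Bubbles:** both are about 0.2 mm from centre; the limit is 4.5 mm.
- **Lever:** it reads about +0.61 rad, in the red notch.
- **Offcut:** it lies in the crate, at about 13 mm height.
- **Gripper:** it is open, raised clear and touching nothing.
- **Bottle and jar:** I did not re-measure them at the end; every move stayed clear of them.

One bubble B reading, taken while that house was displaced, came out at 5.8 mm. That picture showed the bubble centred between its lines, probably because the house base was picked up in the measurement. With the house back in place it read about -0.2 mm. At hand-in no check was failing.

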